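# Pack the clinic order in two layers

### The job

Pack the order whose slip stands right behind the wooden packing tray. First take the scanner and point it squarely at that slip's bar code from about ten centimetres away, holding it still there for a good second; the scanner belongs back on its charging mat, standing, by the end. Then lay the two white cartons flat and side by side in the tray, lay the cardboard layer sheet flat, centred and square over both of them with its tab up, and stand on the sheet all the jars whose lids have the colour of that slip, leaving the other jars and everything else where they are.

Things in the scene. Friction and masses are not known exactly. Their poses are not given: they have to be found in the camera images.
- tray: open wooden packing tray, outer 180 (x) x 200 (y) x 30 high, walls 8 thick, floor 8 thick, so the inside is 164 x 184 and the walls rise 22 above the floor. Fixed to the counter. Origin at the centre of its underside on the counter, z up
- carton_a: white product carton with green panels, 140 (x) x 64 (y) x 55 high, closed and rigid, 380 g; origin at the centre of its underside, z up. Two of them lie on the counter, long sides facing, about 75 mm apart
- carton_b: the second white carton, the same as carton_a
- sheet: stiff pale grey-brown corrugated layer sheet, 150 (x) x 165 (y) x 5 thick, 90 g, with a brown pull tab folded up in its middle: the tab is 60 long along x, 6 thick across y, and rises to 37 above the sheet's underside. Origin at the centre of the underside, z up. Lies flat on the counter, tab up
- jar_green_1: amber glass jar with green screw lid and a white paper label, 56 dia x 70 high, 170 g; origin at the centre of its underside, z up. Starts standing on the jar mat; may be absent
- jar_green_2: amber glass jar with green screw lid and a white paper label, 56 dia x 70 high, 170 g; origin at the centre of its underside, z up. Starts standing on the jar mat; may be absent
- jar_green_3: amber glass jar with green screw lid and a white paper label, 56 dia x 70 high, 170 g; origin at the centre of its underside, z up. Starts standing on the jar mat; may be absent
- jar_blue_1: amber glass jar with blue screw lid and a white paper label, 56 dia x 70 high, 170 g; origin at the centre of its underside, z up. Starts standing on the jar mat; may be absent
- jar_blue_2: amber glass jar with blue screw lid and a white paper label, 56 dia x 70 high, 170 g; origin at the centre of its underside, z up. Starts standing on the jar mat; may be absent
- jar_blue_3: amber glass jar with blue screw lid and a white paper label, 56 dia x 70 high, 170 g; origin at the centre of its underside, z up. Starts standing on the jar mat; may be absent
- jar_mat: black rubber mat, 270 x 180 x 3, on which the jars start. Fixed. Origin at the centre of its underside
- order_green: stand with the green order: a green board, 86 wide x 112 high, centre 130 up, leaning back 25 degrees, white bar-coded slip on its face; green foot 80 x 90 (from x -20 to 60), stand top at 190. Fixed. Origin on the counter; the slip looks to -x, to the robot. The stand behind the tray (tray y -110 to 110) is the order to pack; the other waits to the right (tray y below -130)
- order_blue: stand with the blue order: a blue board, 86 wide x 112 high, centre 130 up, leaning back 25 degrees, white bar-coded slip on its face; blue foot 80 x 90 (from x -20 to 60), stand top at 190. Fixed. Origin on the counter; the slip looks to -x, to the robot. The stand behind the tray (tray y -110 to 110) is the order to pack; the other waits to the right (tray y below -130)
- code_green (a point): centre of the bar code (60 wide x 26 high) on the green order's slip, 130 above the counter; orientation as order_green's
- code_blue (a point): centre of the bar code on the blue order's slip; orientation as order_blue's
- scanner: bar code scanner standing on its foot, 100 high, 300 g, mostly in the foot: black foot 84 (x) x 76 (y) x 14 high, slim neck, on top a white head 86 long (x, -41 to +45) x 44 wide (y), from 66 to 100 above the underside. It reads along its own +x, out of the red-lit window at the +x end of the head. Take it by the head, across y. Origin at the centre of its underside, z up
- scan_window (a point): centre of the scanner window, 45 ahead (+x) of and 83 above the scanner origin; axes as the scanner. It reads a code lying 50 to 160 ahead along +x and within 20 of the beam line sideways and in height, with the beam within 25 degrees of the stand x axis and the scanner still
- charge_mat: grey charging mat for the scanner, 120 (x) x 110 (y) x 3, fixed to the counter; origin at the centre of its underside
- tincture: bystander: amber bottle with black cap, 60 dia x 130, origin at the centre of its underside
- bowl: bystander: orange plastic bowl, 116 dia x 50 high, origin at the centre of its underside
Things that resemble listed ones, but are neither listed nor needed, are in the scene too. There is more than one size of the sheet; the one meant has the size given above.

How it is judged:
On the way, in this order (a step that is already met when the one before it is completed fails the run):
1. the scanner, held still, points at the bar code of the slip behind the tray for a second (((y of order_green in the frame of tray above -0.12 m and x of code_green in the frame of scan_window between 0.05 and 0.16 m and y of code_green in the frame of scan_window between -0.02 and 0.02 m and z of code_green in the frame of scan_window between -0.02 and 0.02 m and angle between the x axis of scanner and the x axis of order_green, either way round below 0.5 rad and linear speed of scanner below 0.03 m/s) or (y of order_blue in the frame of tray above -0.12 m and x of code_blue in the frame of scan_window between 0.05 and 0.16 m and y of code_blue in the frame of scan_window between -0.02 and 0.02 m and z of code_blue in the frame of scan_window between -0.02 and 0.02 m and angle between the x axis of scanner and the x axis of order_blue, either way round below 0.5 rad and linear speed of scanner below 0.03 m/s))), for 0.8 s.
2. both cartons lie flat on the tray's floor (x of carton_a in the frame of tray between -0.065 and 0.065 m and y of carton_a in the frame of tray between -0.065 and 0.065 m and z of carton_a in the frame of tray between 0.003 and 0.014 m and angle between each of carton_a, carton_b's own z axis and vertical below 0.08 rad and x of carton_b in the frame of tray between -0.065 and 0.065 m and y of carton_b in the frame of tray between -0.065 and 0.065 m and z of carton_b in the frame of tray between 0.003 and 0.014 m), for 0.2 s.
3. the layer sheet lies flat, centred and square over both cartons, tab up, with no hand on it (all of step 2 and x of sheet in the frame of tray between -0.025 and 0.025 m and y of sheet in the frame of tray between -0.025 and 0.025 m and z of sheet in the frame of tray between 0.056 and 0.07 m and angle between sheet's own z axis and vertical below 0.05 rad and (angle between the x axis of sheet and the x axis of tray, either way round below 0.17 rad or angle between the x axis of sheet and the y axis of tray, either way round below 0.17 rad) and contact force between the fingers and sheet below 0.05 N), for 0.2 s.
At the end, for the whole second after the job is handed in: cartons flat on the tray floor; sheet flat on both, within 25 mm of the tray centre each way and 10 degrees of square; all jars of the order colour upright on the sheet (centre within 55 mm in x, 62 in y); other jars within 40 mm of their start; scanner standing within 35 mm of its mat centre (all of step 2 and x of sheet in the frame of tray between -0.025 and 0.025 m and y of sheet in the frame of tray between -0.025 and 0.025 m and z of sheet in the frame of tray between 0.056 and 0.07 m and angle between sheet's own z axis and vertical below 0.05 rad and (angle between the x axis of sheet and the x axis of tray, either way round below 0.17 rad or angle between the x axis of sheet and the y axis of tray, either way round below 0.17 rad) and horizontal distance between scanner and charge_mat below 0.035 m and z of scanner in the frame of charge_mat between -0.002 and 0.009 m and angle between scanner's own z axis and vertical below 0.08 rad and linear speed of scanner below 0.03 m/s and ((y of order_green in the frame of tray above -0.12 m and (x of jar_green_1 in the frame of sheet between -0.055 and 0.055 m and y of jar_green_1 in the frame of sheet between -0.062 and 0.062 m and z of jar_green_1 in the frame of sheet between 0 and 0.01 m and angle between jar_green_1's own z axis and vertical below 0.08 rad and linear speed of jar_green_1 below 0.03 m/s) and (x of jar_green_2 in the frame of sheet between -0.055 and 0.055 m and y of jar_green_2 in the frame of sheet between -0.062 and 0.062 m and z of jar_green_2 in the frame of sheet between 0 and 0.01 m and angle between jar_green_2's own z axis and vertical below 0.08 rad and linear speed of jar_green_2 below 0.03 m/s) and (x of jar_green_3 in the frame of sheet between -0.055 and 0.055 m and y of jar_green_3 in the frame of sheet between -0.062 and 0.062 m and z of jar_green_3 in the frame of sheet between 0 and 0.01 m and angle between jar_green_3's own z axis and vertical below 0.08 rad and linear speed of jar_green_3 below 0.03 m/s) and distance of each of jar_blue_1, jar_blue_2, jar_blue_3 from where it was at the start of the episode below 0.04 m) or (y of order_blue in the frame of tray above -0.12 m and (x of jar_blue_1 in the frame of sheet between -0.055 and 0.055 m and y of jar_blue_1 in the frame of sheet between -0.062 and 0.062 m and z of jar_blue_1 in the frame of sheet between 0 and 0.01 m and angle between jar_blue_1's own z axis and vertical below 0.08 rad and linear speed of jar_blue_1 below 0.03 m/s) and (x of jar_blue_2 in the frame of sheet between -0.055 and 0.055 m and y of jar_blue_2 in the frame of sheet between -0.062 and 0.062 m and z of jar_blue_2 in the frame of sheet between 0 and 0.01 m and angle between jar_blue_2's own z axis and vertical below 0.08 rad and linear speed of jar_blue_2 below 0.03 m/s) and (x of jar_blue_3 in the frame of sheet between -0.055 and 0.055 m and y of jar_blue_3 in the frame of sheet between -0.062 and 0.062 m and z of jar_blue_3 in the frame of sheet between 0 and 0.01 m and angle between jar_blue_3's own z axis and vertical below 0.08 rad and linear speed of jar_blue_3 below 0.03 m/s) and distance of each of jar_green_1, jar_green_2, jar_green_3 from where it was at the start of the episode below 0.04 m))); the robot touches nothing.
It fails at once if the amber bottle or the orange bowl is shifted by more than 40 mm or tipped (distance of any of tincture, bowl from where it was at the start of the episode above 0.04 m or angle between any of tincture, bowl's own z axis and vertical above 0.5 rad).
It fails at once if a jar of the other order is moved more than 40 mm ((y of order_green in the frame of tray above -0.12 m and distance of any of jar_blue_1, jar_blue_2, jar_blue_3 from where it was at the start of the episode above 0.04 m) or (y of order_blue in the frame of tray above -0.12 m and distance of any of jar_green_1, jar_green_2, jar_green_3 from where it was at the start of the episode above 0.04 m)).
Of jar_green_1, jar_green_2, jar_green_3 only 2 to 3 are there at a start; the rules pass over those that are not, and their reading is None.
Of jar_blue_1, jar_blue_2, jar_blue_3 only 2 to 3 are there at a start; the rules pass over those that are not, and their reading is None.
At some moment in a run one of scanner, carton_a, carton_b may be knocked a few centimetres aside while the robot is not near it.
It also fails if it takes over 210 s, if anything falls off the work surface, if the arm or the gripper's body presses on something with over 40 N, if the wrist force passes 120 N, or if a joint passes its speed limit or range.

### The arm

A 6-joint arm with a two-finger parallel gripper is mounted at the origin on the work surface. World frame = base frame: x ahead of the robot, y to its left, z up, the work surface at z = 0. Lengths are in m, angles in rad, forces in N, time in s.
With the tool pointing down it reaches from about 0.375 to 0.9 m from the base axis. Payload 3.1 kg.
Tool frame: the origin (TCP) lies midway between the tips of the shut fingers; the grasp point (between the pads) lies pinch_z behind it (pinch_z is the distance from the TCP to the grasp point, in m); y points along the fingers, z is the direction in which the jaws open and shut, and the axes are right-handed (so a half turn about y gives the same grasp; the last joint's range is limited). The gripper opens to 87 mm and grips with 3 to 60 N. Pads are 19 mm wide; open, the fingers measure 117 mm over their backs; the gripper's body (75 mm by 190 mm) begins 51 mm behind the grasp point.
Start: joints at [-0.178, 0.527, 1.433, -0, 1.181, -0.178], TCP at [0.625, 0, 0.223] pointing down, gripper open.
Joint ranges: [-3.08, 3.08], [-0.75, 2.2], [0.22, 2.44], [-1.43, 4.57], [0, 2.65], [-2.85, 2.85]. Speed limits (rad/s): [2.79, 2.79, 3.14, 3.14, 3.14, 3.14].

### API

Orientations are given as a unit quaternion [x, y, z, w].
In Python, from rig import get_obs, camera, hand_in, pinch_z gives the robot as it stands. The module is installed in compiled form; this text tells all that it offers.
- The arm moves only by the tool arm_command, never from a script. Its argument "plan" is a list of rows, each a list of 2 entries, a list of its own where there are three numbers: the shift along the world's x, y, z in units of 25 mm (1.0 is 25 mm), then the turn about the world's z in units of 5 degrees (1.0 is 5 degrees). A call has 1 to 5 rows; each row is the pose to reach, as a shift and turn from the pose commanded when the call began; what a row does not reach only later rows make up. A row lasts 1/10 s, in which the tool goes at most 50 mm and 8.59 degrees, less where a joint would pass 70% of its speed; a pose out of reach is approached as far as the arm can. A call with a gripper value outside its range is refused whole. "fingers" is the opening, from -1 (shut) to 1 (fully open), set as the call begins (left out, the last holds). The fingers move at their own pace and stop on an object; "force" is the grip in N (left out, the last holds). Time passes only in rows, so rows that repeat a pose let the fingers close. It gives the time, the measured TCP pose, the force and the opening at its end, in the units of the state.
- get_obs(): the state, without advancing time (a new reading comes with each control period).
- camera(name): name is "scene" or "side" or "wrist"; returns a dict with "pixels" (420x560x3 uint8, red, green, blue), "camera_matrix" (3x3 intrinsics, pixels), "R" (3x3) and "t" (3): a world point X has camera coordinates R X + t. Camera axes: x right, y down, z forward; pixel columns grow to the right and rows downward; lengths in m; the calibration is good to about 2 mm. A picture is of the moment at which its call begins. There is no depth.
- hand_in(): hands the job in, once; it reports no verdict.
The state is a dict: "time": time; "q": joint angles; "joint_velocities": joint speeds; "joint_torque": joint torques, N m; "position": TCP position; "tool_rot": TCP orientation; "ft_force": force on the tool from outside, world axes, zero at the start; "moment": the same for the moment, N m; "grip_width": finger opening in m.
Only numpy, scipy, OpenCV 4.12 (cv2) and the standard library are available. Lean on these libraries where they do the work, as an engineer would, in place of code of your own. Each camera call takes 0.05 s, during which the arm holds its last target.

## Working session

There is one attempt and no reset: what is moved stays moved. The work goes in short steps, Python scripts to look and compute and a tool call to move; the robot and the scene stay as the last step left them, time stands still between calls to the robot, and variables do not carry over. Pictures are saved under pics/ and viewed, and the job is handed in when it is done.

Besides the shell and the picture viewer there is one more tool, called after "Request:" as name([rows], argument=value, ...), one row to a line, values as JSON. arm_command: Moves the arm, as the interface text tells. Its arguments: {"type":"object","properties":{"plan":{"type":"array"},"fingers":{"type":"number"},"force":{"type":"number"}},"required":["plan"]}

```bash
mkdir -p pics; ls; python3 - <<'E'
from rig import get_obs, camera, pinch_z
import cv2
print(pinch_z); o=get_obs(); print(o)
for n in ["scene","side","wrist"]:
    c=camera(n); cv2.imwrite(f"pics/{n}0.png",c["pixels"][:,:,::-1]); print(n,c["camera_matrix"],c["R"],c["t"])
E
```

```text
pics
0.0187
{'time': 0.0, 'q': array([-1.78496309e-01,  5.28460786e-01,  1.43389192e+00, -2.05413615e-05,
        1.18140916e+00, -1.78531416e-01]), 'joint_velocities': array([ 6.39220230e-04, -9.51599465e-04, -1.66116635e-03, -8.61734395e-04,
       -3.85843953e-04,  7.97259781e-05]), 'joint_torque': array([-5.45745443e-04, -4.40045428e+01, -1.76593530e+01,  6.32597599e-02,
        5.83207863e-02, -1.53719384e-04]), 'position': array([6.24267281e-01, 1.58066749e-04, 2.21578255e-01]), 'tool_rot': array([-0.50045334,  0.50061512, -0.49936282,  0.49956753]), 'ft_force': array([ 0.01312783,  0.16901787, -0.39055894]), 'moment': array([0.05986668, 0.01552864, 0.01337583]), 'grip_width': 0.08695173870646375}
scene [[403.87130584   0.         279.09565099]
 [  0.         403.87130584 207.86604334]
 [  0.           0.           1.        ]] [[-0.28475451  0.95859757  0.00236155]
 [ 0.7573244   0.22647461 -0.61251041]
 [-0.58768582 -0.17262664 -0.79045899]] [ 0.15801675 -0.32304039  1.64060416]
side [[466.18477968   0.         287.09325325]
 [  0.         466.18477968 208.68557517]
 [  0.           0.           1.        ]] [[-0.8414601  -0.54031084 -0.00301607]
 [-0.30654799  0.48198829 -0.82080182]
 [ 0.44494183 -0.68974741 -0.57120511]] [0.45937759 0.26290688 1.35623727]
wrist [[329.47672098   0.         278.75212598]
 [  0.         329.47672098 210.67494086]
 [  0.           0.           1.        ]] [[ 9.99998650e-01  6.55689379e-05 -1.64181194e-03]
 [ 4.91113886e-04 -9.65454428e-01  2.60571501e-01]
 [-1.56800921e-03 -2.60571956e-01 -9.65453156e-01]] [-0.62334171 -0.03136601  0.38972919]
```

View pics/scene0.png

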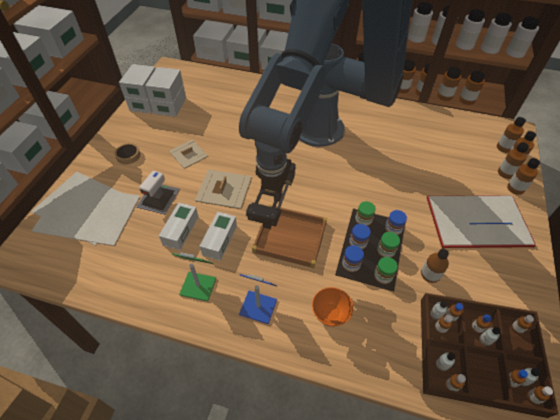

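View pics/side0.png

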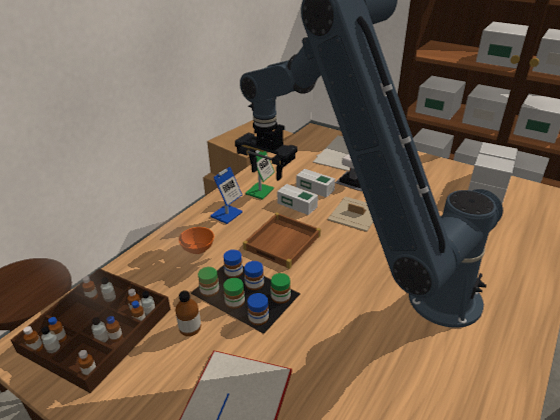

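View pics/wrist0.png

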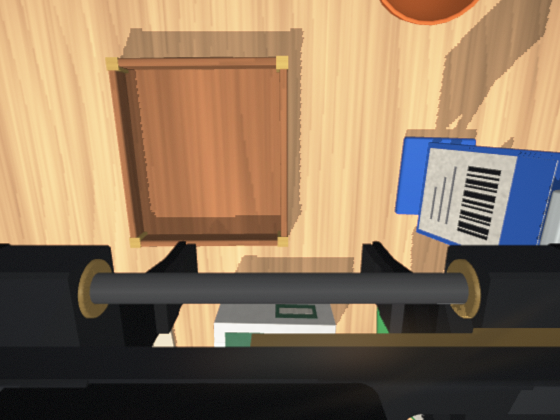

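```bash
cat > h.py <<'E'
import numpy as np, cv2
from scipy.spatial.transform import Rotation as Ro
from rig import get_obs, camera, pinch_z
def ray(c,u,v):
    K,R,t=c["camera_matrix"],c["R"],c["t"]
    d=R.T@np.linalg.solve(K,np.array([u,v,1.])); o=-R.T@t
    return o,d
def onz(c,u,v,z):
    o,d=ray(c,u,v); return o+d*(z-o[2])/d[2]
def proj(c,X):
    p=c["camera_matrix"]@(c["R"]@np.asarray(X,float)+c["t"]); return p[:2]/p[2]
def save(c,name,box=None,s=1):
    im=c["pixels"][:,:,::-1]
    if box: u0,v0,u1,v1=box; im=im[v0:v1,u0:u1]
    cv2.imwrite(name,cv2.resize(im,None,fx=s,fy=s,interpolation=cv2.INTER_CUBIC))
def st():
    o=get_obs(); R=Ro.from_quat(o["tool_rot"]).as_matrix()
    print("t %.2f pos %s y %s z %s F %s w %.4f"%(o["time"],np.round(o["position"],4),np.round(R[:,1],3),np.round(R[:,2],3),np.round(o["ft_force"],1),o["grip_width"]))
E
python3 - <<'E'
from h import *
st()
c=camera("scene")
save(c,"pics/s1a.png",(100,130,260,330),4) if 0 else save(c,"pics/s1a.png",(120,160,320,310),4)
save(c,"pics/s1b.png",(230,180,430,330),4)
save(c,"pics/s1c.png",(130,130,280,240),5)
w=camera("wrist")
# tray outer corners z=.03 in wrist pic
for u,v in [(107,58),(288,57),(287,245),(131,246)]: print(onz(w,u,v,.03))
for u,v in [(404,137),(397,213),(478,140)]: print("bluefoot",onz(w,u,v,.005))
E
```

```text
t 0.15 pos [6.245e-01 1.000e-04 2.218e-01] y [-0.002  0.    -1.   ] z [ 1.     0.    -0.002] F [0.2 0.3 0.2] w 0.0869
[0.45389244 0.13209733 0.03      ]
[0.63283989 0.13298569 0.03      ]
[ 0.63315613 -0.06487458  0.03      ]
[ 0.45445673 -0.06617878  0.03      ]
bluefoot [0.76424591 0.05473787 0.005     ]
bluefoot [ 0.76467649 -0.03377582  0.005     ]
bluefoot [0.8477605  0.05145137 0.005     ]
```

View pics/s1a.png

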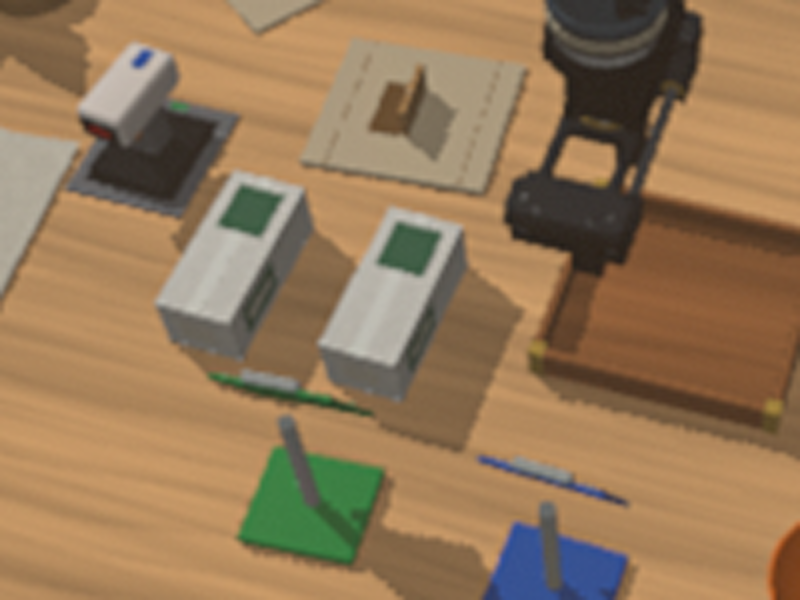

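View pics/s1b.png

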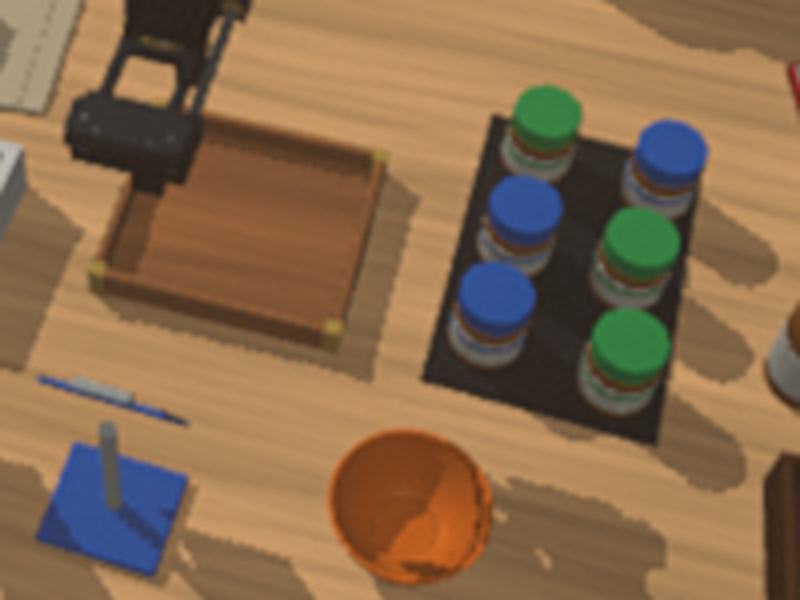

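View pics/s1c.png

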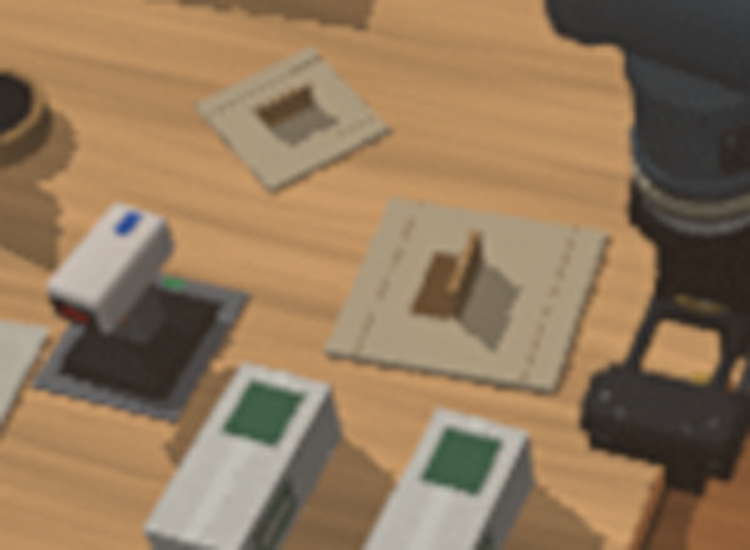

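```bash
python3 - <<'E'
from h import *
c=camera("scene"); w=camera("wrist")
def q(name,pts,u0,v0,s,z):
    P=np.array([onz(c,u0+u/s,v0+v/s,z)[:2] for u,v in pts]); print(name,np.round(P,3).tolist(),"mean",np.round(P.mean(0),3))
    if len(P)==4:
        r=cv2.minAreaRect((P*1000).astype(np.float32)); print("   rect",r)
q("scannerhead",[(50,278),(98,305),(172,238),(118,205)],130,130,5,.1)
q("mat",[(35,388),(180,418),(250,295)],130,130,5,.003)
q("cA",[(158,303),(238,322),(312,195),(236,170)],120,160,4,.055)
q("cB",[(320,345),(402,368),(466,232),(392,206)],120,160,4,.055)
q("sheet",[(353,40),(527,66),(487,192),(302,162)],120,160,4,.005)
q("tab",[(416,68),(408,130)],120,160,4,.037)
q("blue",[(671,150),(525,208),(496,297)],230,180,4,.07)
q("green",[(547,115),(641,242),(630,343)],230,180,4,.07)
q("bowl",[(411,500)],230,180,4,.05)
q("stand blue foot",[(75,443),(190,478),(155,578),(37,540)],230,180,4,.006)
q("stand green foot",[(275,447),(385,467),(355,564),(240,542)],120,160,4,.006)
q("standtop",[(38,378),(188,424)],230,180,4,.185)
q("tray",[(537,345-0),(775,408)],120,160,4,.03)
print("code",onz(w,479,203,.13))
E
```

```text
scannerhead [[0.553, -0.474], [0.565, -0.433], [0.499, -0.414], [0.482, -0.462]] mean [ 0.525 -0.446]
   rect ((523.623779296875, -447.8368225097656), (50.95810317993164, 71.91921997070312), 73.64429473876953)
mat [[0.578, -0.502], [0.573, -0.395], [0.459, -0.396]] mean [ 0.536 -0.431]
cA [[0.689, -0.347], [0.687, -0.28], [0.557, -0.275], [0.551, -0.346]] mean [ 0.621 -0.312]
   rect ((620.3514404296875, -311.21917724609375), (70.58187103271484, 137.90321350097656), 89.49893951416016)
cB [[0.689, -0.212], [0.69, -0.144], [0.556, -0.142], [0.549, -0.209]] mean [ 0.621 -0.177]
   rect ((619.3717041015625, -176.6414794921875), (67.30975341796875, 139.54026794433594), 88.97773742675781)
sheet [[0.346, -0.335], [0.331, -0.171], [0.478, -0.156], [0.493, -0.321]] mean [ 0.412 -0.246]
   rect ((411.9311828613281, -245.5819091796875), (147.94674682617188, 165.67141723632812), 5.301078796386719)
tab [[0.388, -0.253], [0.457, -0.233]] mean [ 0.422 -0.243]
blue [[0.418, 0.351], [0.507, 0.25], [0.592, 0.242]] mean [0.506 0.281]
green [[0.412, 0.252], [0.513, 0.339], [0.603, 0.342]] mean [0.509 0.311]
bowl [[0.758, 0.215]] mean [0.758 0.215]
stand blue foot [[0.764, -0.031], [0.766, 0.058], [0.845, 0.056], [0.843, -0.033]] mean [0.805 0.013]
   rect ((804.609619140625, 12.335952758789062), (89.58588409423828, 79.06777954101562), 88.48319244384766)
stand green foot [[0.756, -0.227], [0.748, -0.141], [0.828, -0.132], [0.836, -0.219]] mean [ 0.792 -0.18 ]
   rect ((792.0987548828125, -179.63600158691406), (79.93488311767578, 88.33213806152344), 5.33759069442749)
standtop [[0.808, -0.03], [0.812, 0.07]] mean [0.81 0.02]
tray [[0.627, -0.06], [0.628, 0.131]] mean [0.627 0.036]
code [0.78289363 0.00901515 0.13      ]
```

Request:
arm_command([
  [[0,-1.5,1.5],1.6],
  [[0,-3,3],3.2],
  [[0,-5,3],4.8],
  [[0,-7,3],6.4],
  [[0,-9,3],8],
])

```text
time: 0.85
position: [0.625, -0.2222, 0.2984]
tool_rot: [-0.642, 0.296, -0.297, 0.642]
ft_force: [0.6, 0.3, -0.5]
grip_width: 0.0871
```

Request:
arm_command([
  [[0,-2,0],1.6],
  [[0,-4,0],3.2],
  [[0,-6,0],4.8],
  [[0,-8,0],6.4],
  [[0,-9,0],8],
])

```text
time: 1.35
position: [0.6237, -0.4505, 0.2967]
tool_rot: [0.705, -0.061, 0.061, -0.704]
ft_force: [0.3, -0.3, 0.5]
grip_width: 0.087
```

Request:
arm_command([
  [[0,0,0],1],
  [[0,0,0],2],
  [[0,0,0],2],
])

```text
time: 1.65
position: [0.6247, -0.446, 0.297]
tool_rot: [-0.707, 0.0, -0.0, 0.707]
ft_force: [-0.4, 0.6, 0.4]
grip_width: 0.087
```

```bash
python3 - <<'E'
from h import *
st(); print(get_obs()["q"])
w=camera("wrist"); save(w,"pics/w2.png")
E
```

```text
t 1.65 pos [ 0.6247 -0.446   0.297 ] y [-0.001  0.001 -1.   ] z [0.001 1.    0.001] F [-0.4  0.6  0.4] w 0.0870
[-7.65170209e-01  6.85027406e-01  9.19175496e-01  7.68629714e-05
  1.53816615e+00 -2.33511168e+00]
```

View pics/w2.png

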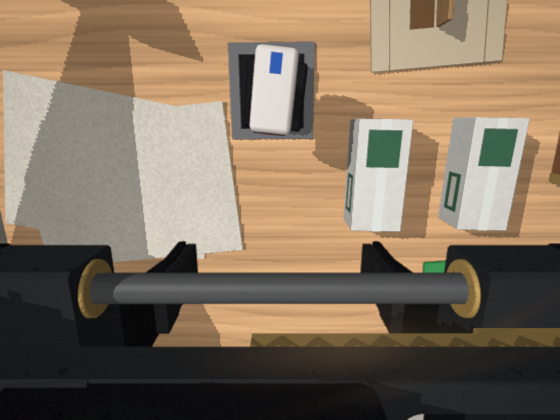

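```bash
python3 - <<'E'
from h import *
w=camera("wrist"); save(w,"pics/w2a.png",(220,30,340,150),5); save(w,"pics/w2b.png",(335,110,535,240),4)
E
```

```text
(no output)
```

View pics/w2a.png

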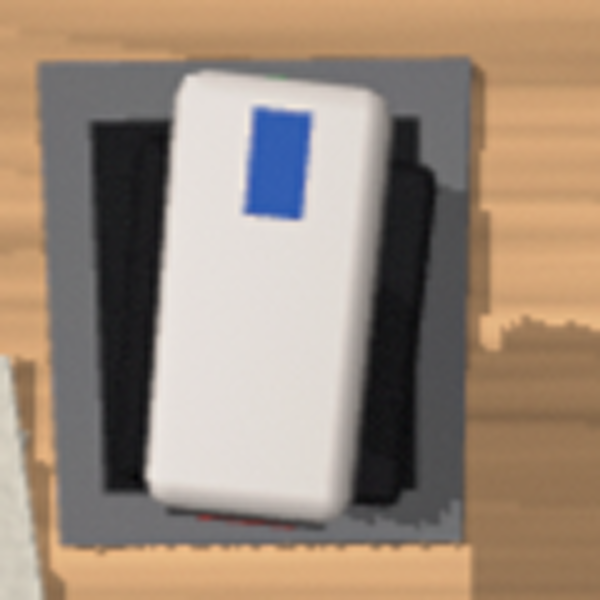

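View pics/w2b.png

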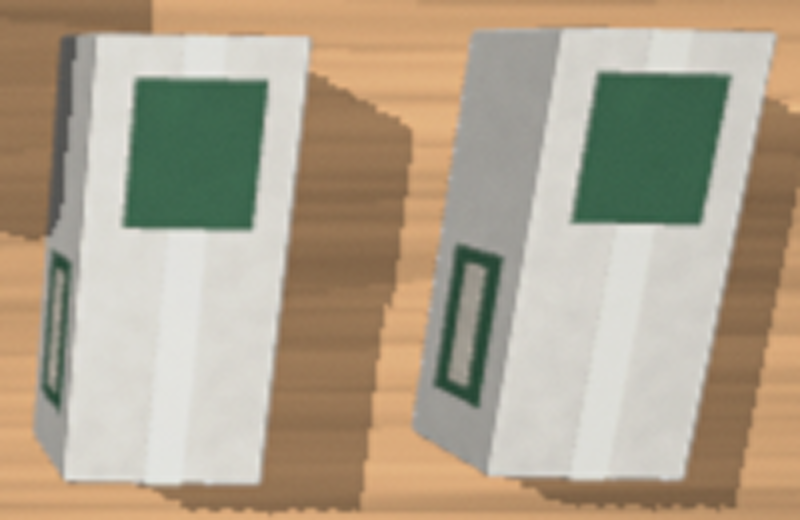

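```bash
python3 - <<'E'
from h import *
w=camera("wrist")
def q(name,pts,u0,v0,s,z):
    P=np.array([onz(w,u0+u/s,v0+v/s,z)[:2] for u,v in pts]); print(name,np.round(P,3).tolist(),"mean",np.round(P.mean(0),4))
    for a,b in ((1,2),(0,3)):
        d=P[b]-P[a]; print("  yaw %.1f len %.3f"%(np.degrees(np.arctan2(d[1],d[0])),np.hypot(*d)))
    d=P[1]-P[0]; print("  w",np.hypot(*d))
q("head",[(182,70),(392,88),(355,518),(145,505)],220,30,5,.098)
q("mat",[(38,60),(475,58),(465,542),(62,545)],220,30,5,.003)
q("cA",[(95,35),(310,36),(262,485),(65,480)],335,110,4,.055)
q("cB",[(563,30),(777,33),(686,480),(490,475)],335,110,4,.055)
E
```

```text
head [[0.478, -0.467], [0.482, -0.425], [0.565, -0.432], [0.563, -0.477]] mean [ 0.522  -0.4504]
  yaw -4.6 len 0.084
  yaw -6.4 len 0.085
  w 0.0421269686458955
mat [[0.456, -0.509], [0.456, -0.399], [0.575, -0.399], [0.576, -0.508]] mean [ 0.5157 -0.4539]
  yaw 0.2 len 0.119
  yaw 0.7 len 0.120
  w 0.11008442874625886
cA [[0.55, -0.351], [0.55, -0.287], [0.69, -0.288], [0.688, -0.352]] mean [ 0.6197 -0.3194]
  yaw -0.4 len 0.140
  yaw -0.5 len 0.138
  w 0.0635412160366253
cB [[0.549, -0.213], [0.55, -0.149], [0.689, -0.151], [0.687, -0.215]] mean [ 0.6185 -0.182 ]
  yaw -0.8 len 0.139
  yaw -0.9 len 0.138
  w 0.0633404021791878
```

Request:
arm_command([
  [[-1.4,-0.05,-0.6],-0.5],
  [[-2.8,-0.1,-2],-1.1],
  [[-4.2,-0.16,-3.5],-1.1],
  [[-4.2,-0.16,-5],-1.1],
  [[-4.2,-0.16,-5.2],-1.1],
])

```text
time: 2.3
position: [0.5166, -0.4465, 0.1627]
tool_rot: [-0.703, 0.037, -0.032, 0.709]
ft_force: [-1.0, 1.4, -0.4]
grip_width: 0.087
```

```bash
python3 - <<'E'
from h import *
st()
w=camera("wrist"); save(w,"pics/w3.png")
E
```

```text
t 2.30 pos [ 0.5166 -0.4465  0.1627] y [-0.007  0.008 -1.   ] z [0.098 0.995 0.008] F [-1.   1.4 -0.4] w 0.0870
```

View pics/w3.png

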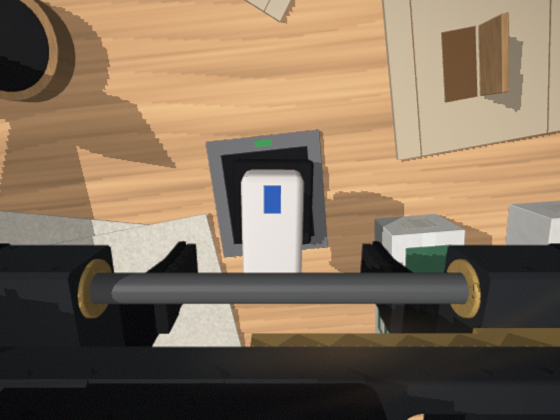

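Request:
arm_command([
  [[0,0,-1],0],
  [[0,0,-2],0],
  [[0,0,-3],0],
  [[0,0,-3.7],0],
  [[0,0,-3.7],0],
])

```text
time: 2.85
position: [0.5209, -0.4491, 0.0745]
tool_rot: [-0.706, 0.034, -0.033, 0.707]
ft_force: [0.2, 0.0, -0.7]
grip_width: 0.0869
```

Request:
arm_command([
  [[0,0,0],0],
  [[0,0,0],0],
  [[0,0,0],0],
  [[0,0,0],0],
  [[0,0,0],0],
], fingers=-1, force=25)

```text
time: 3.35
position: [0.5202, -0.4498, 0.0758]
tool_rot: [0.707, -0.034, 0.034, -0.706]
ft_force: [-0.4, 0.1, 0.4]
grip_width: 0.0548
```

Request:
arm_command([
  [[0,0,-0.2],0],
  [[0,0,-0.45],0],
  [[0,0,-0.45],0],
], fingers=0.6)

```text
time: 3.65
position: [0.5192, -0.4487, 0.0623]
tool_rot: [-0.706, 0.035, -0.033, 0.707]
ft_force: [-0.5, 0.0, 0.5]
grip_width: 0.0678
```

Request:
arm_command([
  [[0,0,0],0],
  [[0,0,0],0],
  [[0,0,0],0],
  [[0,0,0],0],
  [[0,0,0],0],
], fingers=-1, force=25)

```text
time: 4.15
position: [0.5202, -0.4504, 0.0642]
tool_rot: [0.707, -0.034, 0.034, -0.706]
ft_force: [0.5, -1.4, -0.1]
grip_width: 0.0436
```

Request:
arm_command([
  [[0,0,0],0],
  [[0,0,0],0],
  [[0,0,0],0],
])

```text
time: 4.45
position: [0.5202, -0.4504, 0.0642]
tool_rot: [0.707, -0.034, 0.034, -0.706]
ft_force: [0.1, -2.7, 2.0]
grip_width: 0.044
```

Request:
arm_command([
  [[0,0,0.8],0],
  [[0,0,2],0],
  [[0,0,3.5],0.3],
  [[0,0.5,5],0.6],
  [[0,1.5,5.5],1.1],
])

```text
time: 4.95
position: [0.5212, -0.4141, 0.2049]
tool_rot: [0.709, 0.002, 0.002, -0.705]
ft_force: [1.1, 0.1, -2.0]
grip_width: 0.0439
```

Request:
arm_command([
  [[0.5,1.5,0],0],
  [[1,3,0],0],
  [[1.5,4.8,0],0],
  [[2,6.6,0],0],
  [[2.5,8.4,0],0],
])

```text
time: 5.45
position: [0.5813, -0.1989, 0.2]
tool_rot: [-0.706, 0.001, 0.001, 0.708]
ft_force: [0.3, -0.4, -2.0]
grip_width: 0.0439
```

Request:
arm_command([
  [[0.6,1.8,0],0],
  [[1.2,3.6,0],0],
  [[1.6,5.4,-0.5],0],
  [[1.6,7,-1.2],0],
  [[1.6,8.5,-2],0],
])

```text
time: 5.95
position: [0.6213, 0.0135, 0.1501]
tool_rot: [-0.707, 0.001, 0.001, 0.708]
ft_force: [-0.0, 0.2, -2.9]
grip_width: 0.0439
```

Request:
arm_command([
  [[0,0,-0.5],0],
  [[0.3,0,-1],0],
  [[0.6,0,-1.5],0],
  [[0.6,0,-1.5],0],
])

```text
time: 6.35
position: [0.6381, 0.009, 0.1118]
tool_rot: [-0.707, 0.001, -0.0, 0.707]
ft_force: [-0.8, 0.4, -3.0]
grip_width: 0.0439
```

```bash
python3 - <<'E'
from h import *
st()
for n in ("wrist","side","scene"):
    w=camera(n); save(w,f"pics/4{n}.png")
E
```

```text
t 6.35 pos [0.6381 0.009  0.1118] y [-0.002  0.    -1.   ] z [0.002 1.    0.   ] F [-0.8  0.4 -3. ] w 0.0439
```

View pics/4side.png

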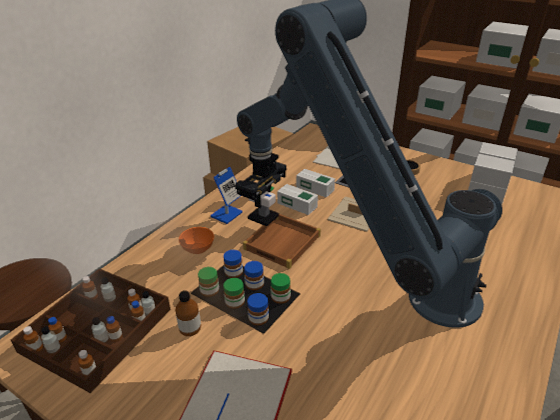

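View pics/4scene.png

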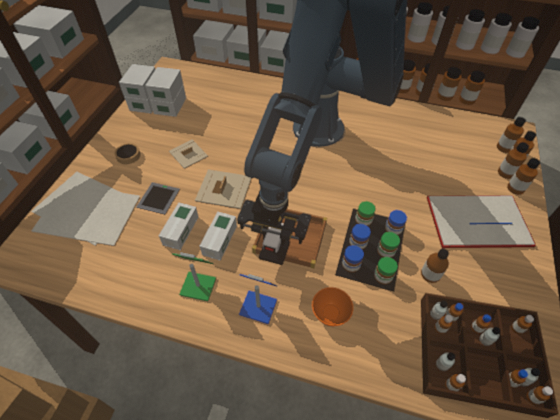

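```bash
python3 - <<'E'
from h import *
w=camera("side"); 
im=w["pixels"][:,:,::-1].copy()
save(w,"pics/4c.png",(205,150,305,235),8)
for X in ([.783,.009,.13],[.683,.009,.1336]): print(proj(w,X),(proj(w,X)-[205,150])*8)
E
```

```text
[228.32638621 185.87048271] [186.61108971 286.96386169]
[251.45431864 193.38261152] [371.63454914 347.06089214]
```

View pics/4c.png

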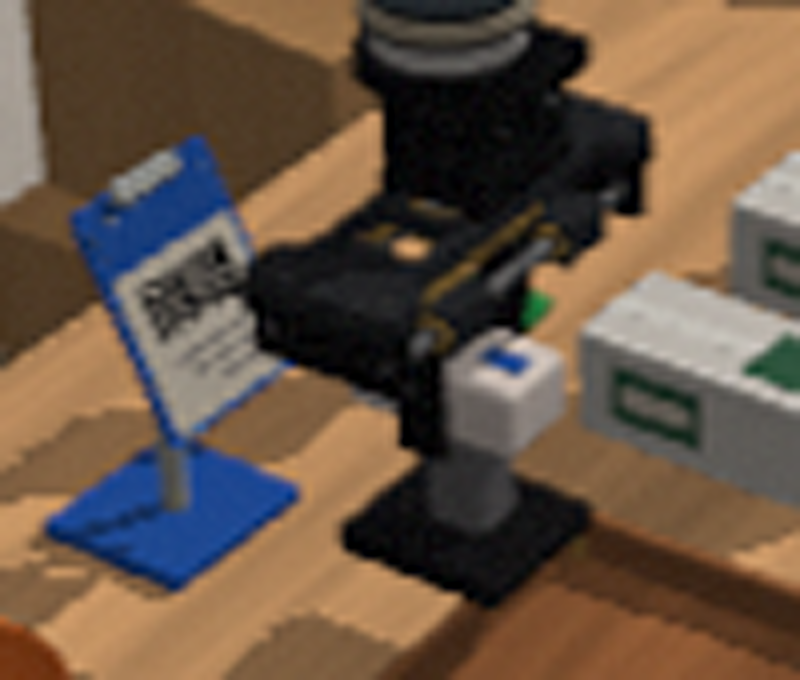

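Request:
arm_command([
  [[0,0,-0.1],0],
  [[0,0,-0.1],0],
  [[0,0,-0.1],0],
  [[0,0,-0.1],0],
  [[0,0,-0.1],0],
])

```text
time: 7.05
position: [0.6375, 0.0105, 0.1115]
tool_rot: [0.707, 0.0, 0.0, -0.707]
ft_force: [0.4, -0.3, -2.5]
grip_width: 0.0436
```

Request:
arm_command([
  [[0,0,0],0],
  [[0,0,0],0],
  [[0,0,0],0],
  [[0,0,0],0],
  [[0,0,0],0],
])

```text
time: 7.55
position: [0.6375, 0.0105, 0.1113]
tool_rot: [0.707, 0.0, -0.0, -0.707]
ft_force: [0.2, -0.0, -2.5]
grip_width: 0.0441
```

Request:
arm_command([
  [[0,0,0],0],
  [[0,0,0],0],
  [[0,0,0],0],
  [[0,0,0],0],
  [[0,0,0],0],
])

```text
time: 8.05
position: [0.6375, 0.0105, 0.1113]
tool_rot: [0.707, 0.0, -0.0, -0.707]
ft_force: [-0.5, -0.6, -2.9]
grip_width: 0.0437
```

Request:
arm_command([
  [[0,0,0],0],
  [[0,0,0],0],
  [[0,0,0],0],
  [[0,0,0],0],
  [[0,0,0],0],
])

```text
time: 8.55
position: [0.6375, 0.0104, 0.1113]
tool_rot: [0.707, -0.0, 0.0, -0.707]
ft_force: [-0.4, 0.6, -2.3]
grip_width: 0.0436
```

Request:
arm_command([
  [[-0.3,0,1],0],
  [[-0.8,-0.5,2.5],0],
  [[-1.3,-2,3.6],0],
  [[-1.8,-3.8,3.6],0],
  [[-2.3,-5.6,3.6],0],
])

```text
time: 9.05
position: [0.5803, -0.1307, 0.2031]
tool_rot: [0.708, 0.002, 0.001, -0.707]
ft_force: [0.4, 0.3, -3.9]
grip_width: 0.0438
```

Request:
arm_command([
  [[-0.5,-1.8,0],0],
  [[-1,-3.6,0],0],
  [[-1.5,-5.4,0],0],
  [[-2,-7.2,0],0],
  [[-2.5,-9,0],0],
])

```text
time: 9.55
position: [0.5166, -0.3562, 0.2014]
tool_rot: [-0.707, 0.0, -0.0, 0.707]
ft_force: [0.7, 0.1, -3.2]
grip_width: 0.0441
```

Request:
arm_command([
  [[0,-1.5,0],0],
  [[0,-3,0],0],
  [[0,-4,0],0],
  [[0,-4,-0.5],0],
  [[0,-4,-1.5],0],
])

```text
time: 10.05
position: [0.5182, -0.4564, 0.1652]
tool_rot: [0.708, 0.001, 0.002, -0.706]
ft_force: [0.3, -0.1, -2.9]
grip_width: 0.0439
```

```bash
python3 - <<'E'
from h import *
st()
w=camera("wrist"); save(w,"pics/w5.png")
E
```

```text
t 10.05 pos [ 0.5182 -0.4564  0.1652] y [ 0.003 -0.004 -1.   ] z [ 0.002  1.    -0.004] F [ 0.3 -0.1 -2.9] w 0.0439
```

View pics/w5.png

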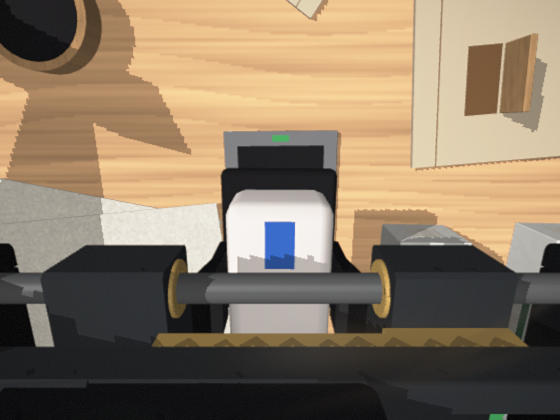

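Request:
arm_command([
  [[0,0,-1],0],
  [[0,0,-2],0],
  [[0,0,-3],0],
  [[0,0,-3.7],0],
  [[0,0,-3.95],0],
])

```text
time: 10.6
position: [0.5158, -0.4515, 0.0639]
tool_rot: [-0.705, 0.002, 0.002, 0.709]
ft_force: [-7.0, 7.9, 22.1]
grip_width: 0.0436
```

Request:
arm_command([
  [[0,0,0],0],
  [[0,0,0],0],
  [[0,0,0],0],
])

```text
time: 10.9
position: [0.5179, -0.4546, 0.0657]
tool_rot: [0.707, 0.0, 0.0, -0.707]
ft_force: [0.0, 0.2, -3.3]
grip_width: 0.0439
```

Request:
arm_command([
  [[0,0,-0.06],0],
  [[0,0,-0.06],0],
  [[0,0,-0.06],0],
])

```text
time: 11.2
position: [0.5179, -0.4548, 0.0642]
tool_rot: [0.707, 0.0, 0.0, -0.707]
ft_force: [0.2, -0.6, -0.5]
grip_width: 0.0437
```

Request:
arm_command([
  [[0,0,0],0],
  [[0,0,0],0],
  [[0,0,0],0],
  [[0,0,0],0],
  [[0,0,0],0],
], fingers=0.8)

```text
time: 11.7
position: [0.5174, -0.4545, 0.0636]
tool_rot: [0.707, -0.0, -0.0, -0.707]
ft_force: [0.1, -0.1, -0.4]
grip_width: 0.0745
```

Request:
arm_command([
  [[0,0,1],0],
  [[0,0,2.5],0],
  [[0.8,0.8,4.3],0],
  [[2,2,6],0],
  [[3.5,3.5,7.5],0],
])

```text
time: 12.2
position: [0.5897, -0.3833, 0.237]
tool_rot: [0.708, -0.0, 0.001, -0.706]
ft_force: [1.1, -0.7, 0.1]
grip_width: 0.0786
```

Request:
arm_command([
  [[1.2,1.2,0.8],0],
  [[2.4,2.4,1.8],0],
  [[2.4,3.5,1.8],0],
  [[2.4,3.5,1.8],0],
], fingers=1)

```text
time: 12.6
position: [0.6505, -0.2907, 0.2805]
tool_rot: [-0.707, -0.002, 0.001, 0.707]
ft_force: [0.1, -0.3, 0.0]
grip_width: 0.0865
```

```bash
python3 - <<'E'
from h import *
st()
w=camera("wrist"); save(w,"pics/w6.png")
E
```

```text
t 12.60 pos [ 0.6505 -0.2907  0.2805] y [ 0.001  0.001 -1.   ] z [-0.005  1.     0.001] F [ 0.1 -0.3  0. ] w 0.0865
```

View pics/w6.png

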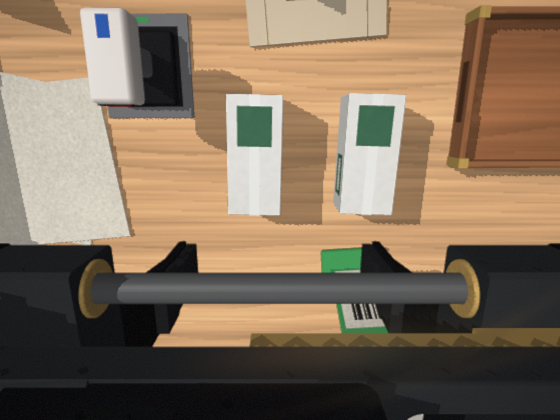

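```bash
cat >> h.py <<'E'
def quad(w,name,pts,u0,v0,s,z):
    P=np.array([onz(w,u0+u/s,v0+v/s,z)[:2] for u,v in pts]); print(name,np.round(P,3).tolist(),"mean",np.round(P.mean(0),4))
    for a,b in ((1,2),(0,3)):
        d=P[b]-P[a]; print("  yaw %.1f len %.3f"%(np.degrees(np.arctan2(d[1],d[0])),np.hypot(*d)))
E
python3 - <<'E'
from h import *
w=camera("wrist"); save(w,"pics/w6a.png",(220,85,420,225),4); save(w,"pics/w6b.png",(70,0,210,130),5)
E
```

```text
(no output)
```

View pics/w6a.png

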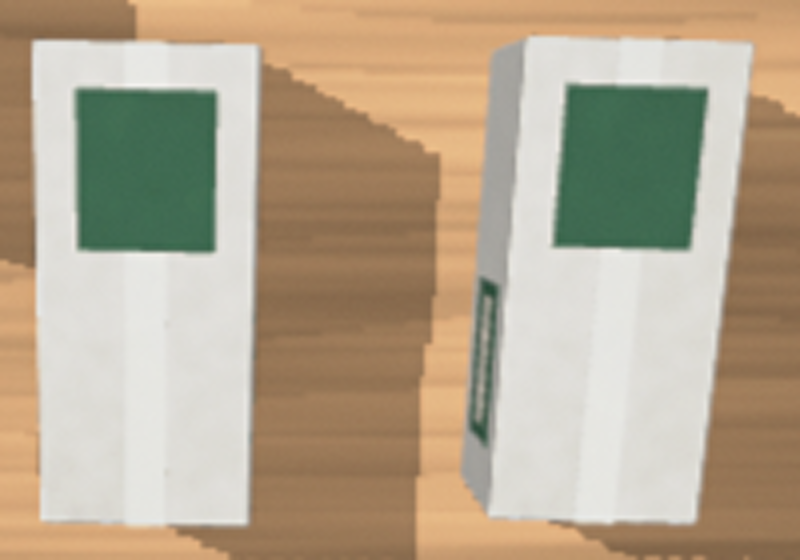

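View pics/w6b.png

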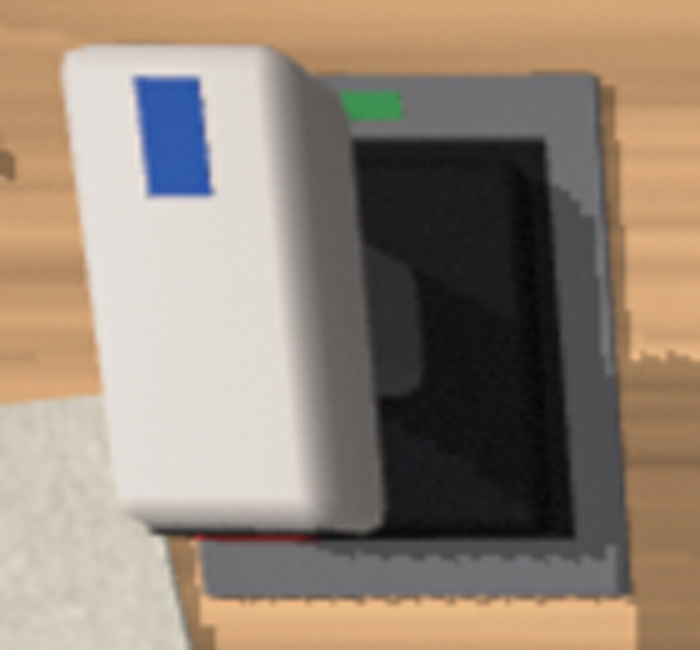

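```bash
python3 - <<'E'
from h import *
w=camera("wrist"); 
quad(w,"A",[(33,40),(260,45),(248,525),(41,520)],220,85,4,.055)
quad(w,"B",[(527,37),(752,43),(696,522),(488,516)],220,85,4,.055)
quad(w,"head",[(65,48),(275,48),(320,525),(125,522)],70,0,5,.099)
E
```

```text
A [[0.549, -0.351], [0.55, -0.288], [0.688, -0.291], [0.687, -0.354]] mean [ 0.6185 -0.3208]
  yaw -1.1 len 0.139
  yaw -1.2 len 0.138
B [[0.548, -0.214], [0.549, -0.152], [0.687, -0.154], [0.685, -0.218]] mean [ 0.6174 -0.1844]
  yaw -1.1 len 0.138
  yaw -1.5 len 0.138
head [[0.478, -0.476], [0.478, -0.437], [0.562, -0.438], [0.561, -0.477]] mean [ 0.5194 -0.4567]
  yaw -0.8 len 0.084
  yaw -0.6 len 0.083
```

```bash
python3 - <<'E'
from h import *
camera("wrist");camera("wrist");st()
E
```

```text
t 12.85 pos [ 0.6485 -0.2965  0.2785] y [-0.001  0.    -1.   ] z [0.002 1.    0.   ] F [ 0.5 -0.1  0.4] w 0.0872
```

Request:
arm_command([
  [[-0.6,1.6,-0.5],0],
  [[-1.2,3.2,-1.5],-0.2],
  [[-1.2,4.5,-3],-0.2],
  [[-1.2,4.5,-4.6],-0.2],
  [[-1.2,4.5,-6.2],-0.2],
])

```text
time: 13.35
position: [0.619, -0.183, 0.1233]
tool_rot: [0.707, -0.006, 0.006, -0.707]
ft_force: [0.4, 0.3, -0.2]
grip_width: 0.0869
```

```bash
python3 - <<'E'
from h import *
camera("wrist");w=camera("wrist");save(w,"pics/w7.png");st()
E
```

```text
t 13.45 pos [ 0.6145 -0.1817  0.1181] y [-0.012  0.006 -1.   ] z [0.019 1.    0.006] F [-1.5 -0.3 -1.1] w 0.0870
```

View pics/w7.png

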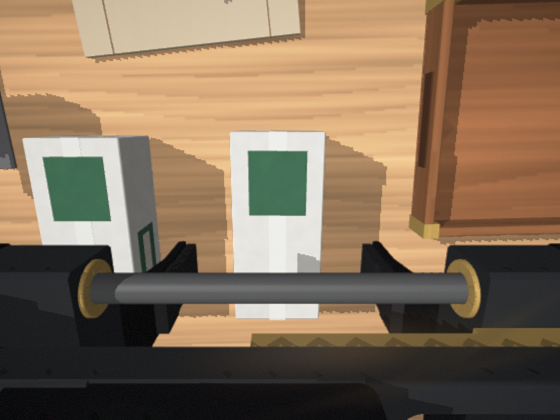

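Request:
arm_command([
  [[0,0,-1],0],
  [[0,0,-2],0],
  [[0,0,-3],0],
  [[0,0,-3.85],0],
  [[0,0,-3.85],0],
])

```text
time: 13.95
position: [0.6181, -0.1836, 0.0268]
tool_rot: [-0.707, 0.008, -0.006, 0.708]
ft_force: [-0.5, 0.7, 0.1]
grip_width: 0.0872
```

Request:
arm_command([
  [[0,0,0],0],
  [[0,0,0],0],
  [[0,0,0],0],
  [[0,0,0],0],
  [[0,0,0],0],
], fingers=-1, force=30)

```text
time: 14.45
position: [0.6201, -0.1829, 0.0295]
tool_rot: [0.707, -0.006, 0.007, -0.707]
ft_force: [0.0, 1.7, 5.6]
grip_width: 0.0639
```

Request:
arm_command([
  [[0,0,0],0],
  [[0,0,0],0],
])

```text
time: 14.65
position: [0.62, -0.1829, 0.0295]
tool_rot: [0.707, -0.006, 0.007, -0.707]
ft_force: [-0.3, 0.3, 6.7]
grip_width: 0.0634
```

Request:
arm_command([
  [[0,0,0.8],0],
  [[0,0,2],0.1],
  [[-0.2,0.8,3.5],0.2],
  [[-0.8,2.4,4],0.2],
  [[-1.5,4.2,4],0.2],
])

```text
time: 15.15
position: [0.5836, -0.0785, 0.1303]
tool_rot: [0.708, 0.001, 0.003, -0.706]
ft_force: [0.2, 1.2, -4.1]
grip_width: 0.0642
```

Request:
arm_command([
  [[-0.5,1.8,0],0],
  [[-1,3.6,0],0],
  [[-1.5,5.2,0],0],
  [[-1.5,6.2,0],0],
  [[-1.5,6.2,0],0],
])

```text
time: 15.65
position: [0.5423, 0.0807, 0.1274]
tool_rot: [-0.707, -0.001, 0.003, 0.707]
ft_force: [0.5, -1.1, -3.6]
grip_width: 0.064
```

```bash
python3 - <<'E'
from h import *
camera("wrist");w=camera("wrist");save(w,"pics/w8.png");st()
E
```

```text
t 15.75 pos [0.5438 0.0776 0.1276] y [-0.001 -0.001 -1.   ] z [-0.002  1.    -0.001] F [-0.6  0.1 -4.4] w 0.0639
```

View pics/w8.png

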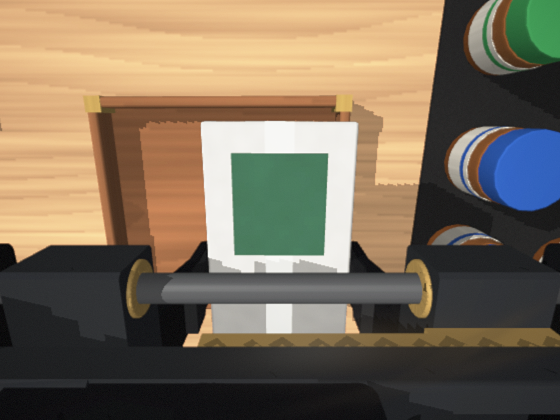

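Request:
arm_command([
  [[0,0,-1],0],
  [[0,0,-2],0],
  [[0,0,-2.8],0],
  [[0,0,-3.3],0],
  [[0,0,-3.5],0],
])

```text
time: 16.25
position: [0.5438, 0.0761, 0.0391]
tool_rot: [0.707, -0.001, -0.0, -0.707]
ft_force: [-0.4, 0.5, -3.0]
grip_width: 0.064
```

Request:
arm_command([
  [[0,0,-0.1],0],
  [[0,0,-0.1],0],
  [[0,0,-0.1],0],
])

```text
time: 16.55
position: [0.545, 0.0771, 0.0388]
tool_rot: [0.707, 0.001, 0.001, -0.707]
ft_force: [0.4, 0.3, -2.7]
grip_width: 0.0637
```

Request:
arm_command([
  [[0,0,-0.07],0],
  [[0,0,-0.07],0],
  [[0,0,-0.07],0],
])

```text
time: 16.85
position: [0.5451, 0.0772, 0.0375]
tool_rot: [0.707, 0.001, 0.001, -0.707]
ft_force: [-1.3, -1.1, 5.4]
grip_width: 0.0637
```

Request:
arm_command([
  [[0,0,0],0],
  [[0,0,0],0],
  [[0,0,0],0],
], fingers=0.72)

```text
time: 17.15
position: [0.5442, 0.0773, 0.0362]
tool_rot: [-0.707, -0.0, 0.0, 0.707]
ft_force: [0.1, 0.0, -0.2]
grip_width: 0.0736
```

Request:
arm_command([
  [[0,0,1],0],
  [[0,0,2.5],0],
  [[0,0,4.5],0],
  [[0,-1,6],0],
  [[0,-2.8,7],0],
])

```text
time: 17.65
position: [0.5453, 0.0097, 0.2136]
tool_rot: [0.707, 0.003, 0.0, -0.707]
ft_force: [0.2, 0.0, -0.2]
grip_width: 0.0748
```

Request:
arm_command([
  [[0.8,-1.8,0],0],
  [[1.6,-3.6,0],0],
  [[2.4,-5.4,0],0],
  [[3.2,-7.2,0],0],
  [[4.2,-9,0],0],
], fingers=1)

```text
time: 18.15
position: [0.6484, -0.217, 0.2102]
tool_rot: [-0.707, 0.001, 0.0, 0.707]
ft_force: [0.5, 0.5, -0.9]
grip_width: 0.0869
```

```bash
python3 - <<'E'
from h import *
camera("wrist");w=camera("wrist");save(w,"pics/w9.png");st()
E
```

```text
t 18.25 pos [ 0.6511 -0.2223  0.2098] y [ 0.004 -0.004 -1.   ] z [ 0.005  1.    -0.004] F [0.  0.3 0.2] w 0.0870
```

View pics/w9.png

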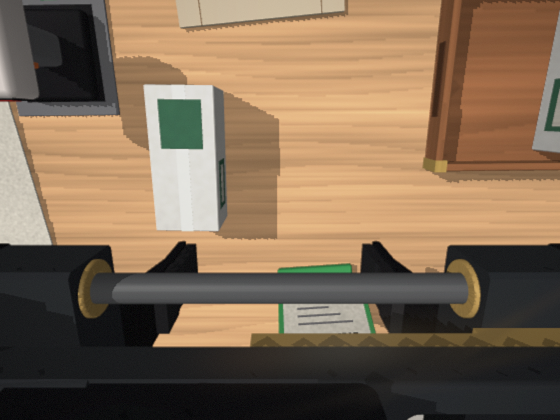

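```bash
python3 - <<'E'
from h import *
w=camera("wrist");quad(w,"A",[(145,84),(214,86.5),(217.5,231),(154,230)],0,0,1,.055);st()
E
```

```text
A [[0.547, -0.343], [0.549, -0.281], [0.687, -0.285], [0.685, -0.35]] mean [ 0.6168 -0.3146]
  yaw -1.8 len 0.138
  yaw -2.7 len 0.139
t 18.30 pos [ 0.6492 -0.2186  0.2095] y [ 0. -0. -1.] z [ 0.004  1.    -0.   ] F [-0.2  0.4  0.2] w 0.0867
```

Request:
arm_command([
  [[-0.4,-1.3,0],-0.1],
  [[-0.8,-2.6,-0.6],-0.2],
  [[-1.25,-4,-1.8],-0.3],
  [[-1.25,-4,-3.4],-0.3],
  [[-1.25,-4,-3.4],-0.3],
])

```text
time: 18.8
position: [0.6123, -0.3118, 0.1193]
tool_rot: [-0.704, 0.014, -0.006, 0.71]
ft_force: [-1.5, 1.3, -1.0]
grip_width: 0.087
```

```bash
python3 - <<'E'
from h import *
for i in range(4): w=camera("wrist")
save(w,"pics/w10.png");st()
E
```

```text
t 19.00 pos [ 0.6187 -0.3144  0.1278] y [ 0.003 -0.002 -1.   ] z [ 0.024  1.    -0.002] F [ 0.6 -0.5 -0.4] w 0.0867
```

View pics/w10.png

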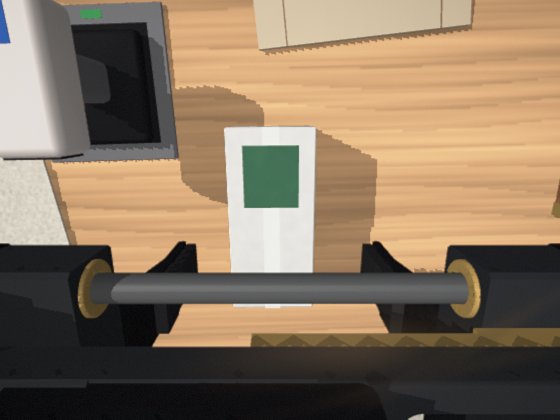

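Request:
arm_command([
  [[0,-0.2,-1],0],
  [[0,-0.2,-2],0],
  [[0,-0.2,-3],0],
  [[0,-0.2,-3.95],0],
  [[0,-0.2,-3.95],0],
])

```text
time: 19.5
position: [0.6167, -0.3183, 0.0257]
tool_rot: [-0.706, 0.01, -0.008, 0.708]
ft_force: [0.5, 0.3, -0.7]
grip_width: 0.0869
```

Request:
arm_command([
  [[0,0,0],0],
  [[0,0,0],0],
  [[0,0,0],0],
  [[0,0,0],0],
  [[0,0,0],0],
], fingers=-1, force=30)

```text
time: 20.0
position: [0.6182, -0.3203, 0.0285]
tool_rot: [0.707, -0.009, 0.01, -0.707]
ft_force: [-0.6, 2.0, 6.5]
grip_width: 0.0639
```

Request:
arm_command([
  [[0,0,0],0],
  [[0,0,0],0],
])

```text
time: 20.2
position: [0.6182, -0.3203, 0.0285]
tool_rot: [0.707, -0.009, 0.01, -0.707]
ft_force: [0.4, 2.3, 6.6]
grip_width: 0.0637
```

Request:
arm_command([
  [[0,0,0.8],0],
  [[0,0,2],0.1],
  [[-0.2,0.8,3.5],0.3],
  [[-0.7,2.4,4],0.3],
  [[-1.2,4.2,4],0.3],
])

```text
time: 20.7
position: [0.5886, -0.2166, 0.1294]
tool_rot: [0.708, 0.001, 0.003, -0.706]
ft_force: [1.0, 0.9, -2.8]
grip_width: 0.0639
```

Request:
arm_command([
  [[-0.5,1.8,0],0],
  [[-1,3.6,0],0],
  [[-1.5,5.4,0],0],
  [[-1.75,7.2,0],0],
  [[-1.75,8.2,0],0],
])

```text
time: 21.2
position: [0.5404, -0.0068, 0.1263]
tool_rot: [-0.707, 0.001, 0.002, 0.708]
ft_force: [0.3, 0.1, -3.0]
grip_width: 0.0638
```

```bash
python3 - <<'E'
from h import *
for i in range(4): w=camera("wrist")
save(w,"pics/w11.png");st()
E
```

```text
t 21.40 pos [ 0.5434 -0.0099  0.1267] y [-0.    -0.001 -1.   ] z [-0.002  1.    -0.001] F [-0.9 -1.  -2.7] w 0.0641
```

View pics/w11.png

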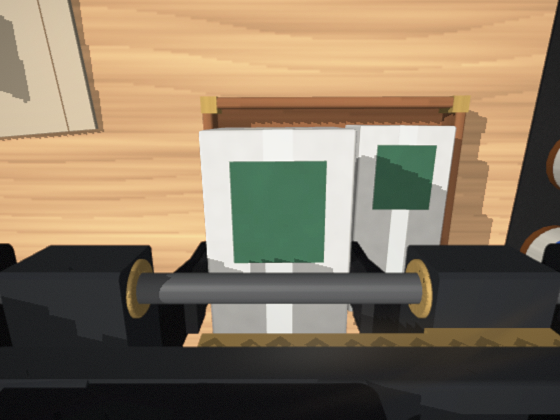

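```bash
python3 - <<'E'
from h import *
w=camera("wrist")
print(onz(w,455,126,.063),onz(w,447,262,.063)); print(onz(w,467,97,.03),onz(w,203,97,.03))
E
```

```text
[0.47419854 0.10668339 0.063     ] [0.57161107 0.11455966 0.063     ]
[0.45370369 0.12971007 0.03      ] [ 0.4540733  -0.06642984  0.03      ]
```

Request:
arm_command([
  [[0,0,-1],0],
  [[0,0,-2],0],
  [[0,0,-2.8],0],
  [[0,0,-3.3],0],
  [[0,0,-3.45],0],
])

```text
time: 21.95
position: [0.543, -0.0113, 0.0391]
tool_rot: [-0.707, 0.001, 0.0, 0.707]
ft_force: [0.2, -0.7, -1.8]
grip_width: 0.064
```

Request:
arm_command([
  [[0,0,-0.1],0],
  [[0,0,-0.17],0],
  [[0,0,-0.17],0],
  [[0,0,-0.17],0],
])

```text
time: 22.35
position: [0.544, -0.0103, 0.037]
tool_rot: [0.707, 0.001, 0.0, -0.707]
ft_force: [-0.2, 0.2, -2.3]
grip_width: 0.0641
```

Request:
arm_command([
  [[0,0,-0.06],0],
  [[0,0,-0.06],0],
  [[0,0,-0.06],0],
])

```text
time: 22.65
position: [0.5441, -0.0102, 0.0365]
tool_rot: [0.707, 0.001, 0.001, -0.707]
ft_force: [-2.0, 0.4, 7.0]
grip_width: 0.064
```

Request:
arm_command([
  [[0,0,0],0],
  [[0,0,0],0],
  [[0,0,0],0],
], fingers=0.68)

```text
time: 22.95
position: [0.5438, -0.0102, 0.0351]
tool_rot: [0.707, 0.0, 0.0, -0.707]
ft_force: [0.7, -0.2, -0.3]
grip_width: 0.0721
```

Request:
arm_command([
  [[0,0,1],0],
  [[0,0,2.5],0],
  [[0,0,4.5],0],
  [[0.8,-1,6],0],
  [[2,-1,7],0],
])

```text
time: 23.45
position: [0.594, -0.0372, 0.2132]
tool_rot: [0.708, 0.001, 0.002, -0.706]
ft_force: [0.5, 0.2, -0.4]
grip_width: 0.0727
```

Request:
arm_command([
  [[1,1,1],0],
  [[2,2,1],0],
  [[2,2,1],0],
  [[2,2,1],0],
])

```text
time: 23.85
position: [0.643, 0.0154, 0.2341]
tool_rot: [0.707, -0.0, -0.001, -0.707]
ft_force: [-0.1, -0.1, -0.6]
grip_width: 0.0731
```

```bash
python3 - <<'E'
from h import *
for i in range(3): w=camera("wrist")
save(w,"pics/w12.png");st()
E
```

```text
t 24.00 pos [0.6422 0.0143 0.2339] y [-0.002  0.    -1.   ] z [0.001 1.    0.   ] F [ 0.2 -0.5  0.2] w 0.0730
```

View pics/w12.png

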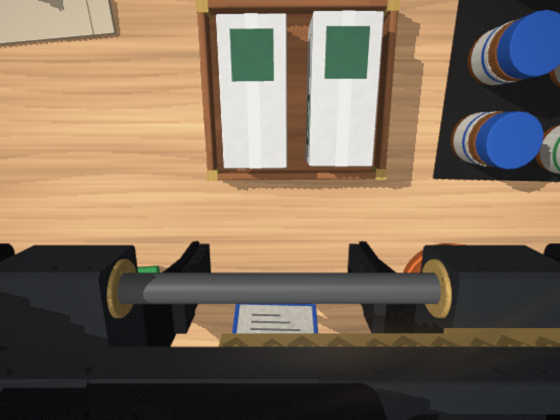

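```bash
python3 - <<'E'
from h import *
w=camera("wrist")
quad(w,"A",[(217,14),(286,13),(286,167),(222,167)],0,0,1,.063)
quad(w,"B",[(312,11),(383,12),(374,166),(308,163)],0,0,1,.063)
quad(w,"tray",[(200,3),(397,1),(386,178),(209,179)],0,0,1,.03)
s=camera("scene"); save(s,"pics/s13.png",(120,130,320,280),4)
E
```

```text
A [[0.476, -0.041], [0.475, 0.021], [0.614, 0.022], [0.614, -0.043]] mean [ 0.545  -0.0104]
  yaw 0.3 len 0.139
  yaw -0.7 len 0.138
B [[0.474, 0.044], [0.475, 0.108], [0.613, 0.11], [0.61, 0.044]] mean [0.543  0.0767]
  yaw 0.9 len 0.139
  yaw -0.2 len 0.136
tray [[0.457, -0.063], [0.456, 0.131], [0.631, 0.134], [0.632, -0.064]] mean [0.5439 0.0345]
  yaw 1.3 len 0.175
  yaw -0.3 len 0.175
```

View pics/s13.png

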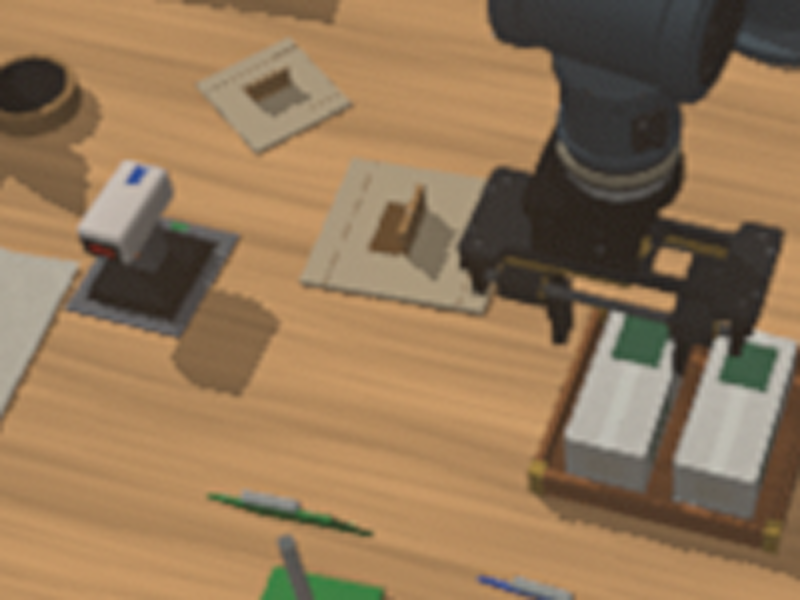

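Request:
arm_command([
  [[-0.7,-1.7,0.6],0],
  [[-1.4,-3.4,1.2],0],
  [[-2.1,-5.1,1.8],0],
  [[-2.9,-6.9,1.8],0],
  [[-3.6,-8.7,1.8],0],
], fingers=0.2)

```text
time: 24.6
position: [0.5521, -0.2046, 0.2806]
tool_rot: [0.707, 0.0, 0.001, -0.707]
ft_force: [0.3, -0.3, -0.3]
grip_width: 0.0527
```

Request:
arm_command([
  [[-0.7,-1.5,0],0],
  [[-0.9,-1.7,0],0],
  [[-0.9,-1.7,0],0],
  [[-0.9,-1.7,0],0],
])

```text
time: 25.0
position: [0.5309, -0.2445, 0.2797]
tool_rot: [-0.707, 0.0, -0.0, 0.707]
ft_force: [1.4, -0.3, 0.6]
grip_width: 0.052
```

```bash
python3 - <<'E'
from h import *
for i in range(3): w=camera("wrist")
save(w,"pics/w14.png");st()
E
```

```text
t 25.15 pos [ 0.5316 -0.2438  0.2798] y [ 0.  0. -1.] z [-0.002  1.     0.   ] F [0.  0.1 0.2] w 0.0525
```

View pics/w14.png

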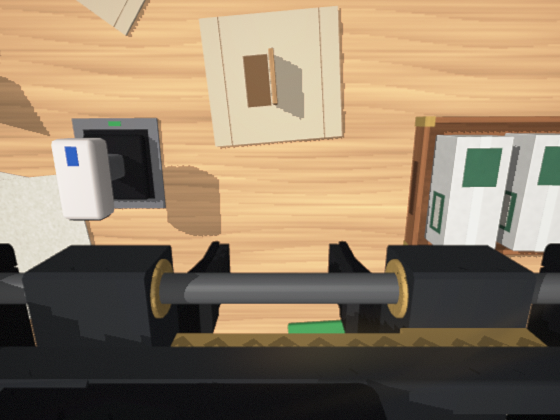

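```bash
python3 - <<'E'
from h import *
w=camera("wrist")
quad(w,"sheet",[(200,20),(338,8),(341,135),(217,146)],0,0,1,.005)
quad(w,"tabtop",[(268,48),(271.5,48),(276.5,104),(273,104)],0,0,1,.037)
save(w,"pics/w14a.png",(190,0,350,150),5)
E
```

```text
sheet [[0.344, -0.337], [0.331, -0.174], [0.476, -0.163], [0.491, -0.324]] mean [ 0.4102 -0.2498]
  yaw 4.3 len 0.146
  yaw 5.2 len 0.148
tabtop [[0.38, -0.256], [0.38, -0.252], [0.44, -0.246], [0.44, -0.251]] mean [ 0.41   -0.2513]
  yaw 5.4 len 0.060
  yaw 5.2 len 0.060
```

View pics/w14a.png

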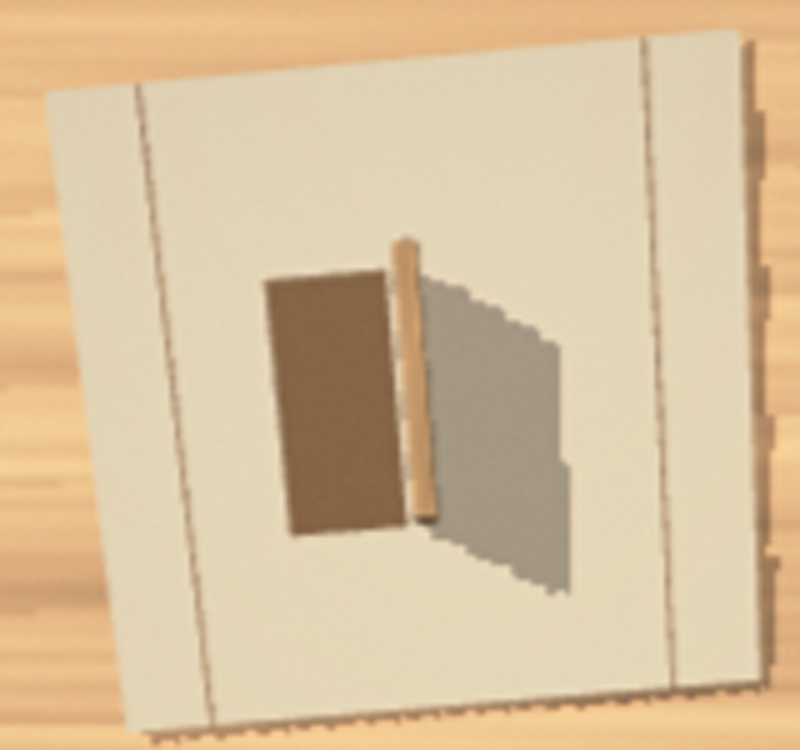

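Request:
arm_command([
  [[-1.5,-0.1,-0.5],0.5],
  [[-3,-0.2,-1.2],1],
  [[-4.5,-0.25,-2.5],1],
  [[-4.85,-0.25,-4],1],
  [[-4.85,-0.25,-5.5],1],
])

```text
time: 25.7
position: [0.4088, -0.2506, 0.1419]
tool_rot: [0.707, 0.031, -0.031, -0.706]
ft_force: [1.5, -1.6, 0.1]
grip_width: 0.0522
```

Request:
arm_command([
  [[0,0,-1],0],
  [[0,0,-2],0],
  [[0,0,-2.5],0],
  [[0,0,-2.5],0],
])

```text
time: 26.1
position: [0.4094, -0.25, 0.0782]
tool_rot: [-0.705, -0.03, 0.032, 0.707]
ft_force: [-0.8, 0.3, -0.2]
grip_width: 0.0525
```

```bash
python3 - <<'E'
from h import *
for i in range(2): w=camera("wrist")
save(w,"pics/w15.png");st()
c=camera("scene"); save(c,"pics/s15.png",(170,130,290,230),6)
E
```

```text
t 26.20 pos [ 0.4104 -0.2511  0.0799] y [ 0. -0. -1.] z [-0.088  0.996 -0.   ] F [ 0.6 -0.1  0.8] w 0.0522
```

View pics/w15.png

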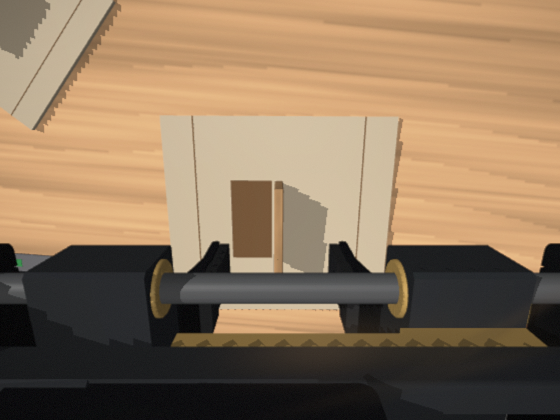

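View pics/s15.png

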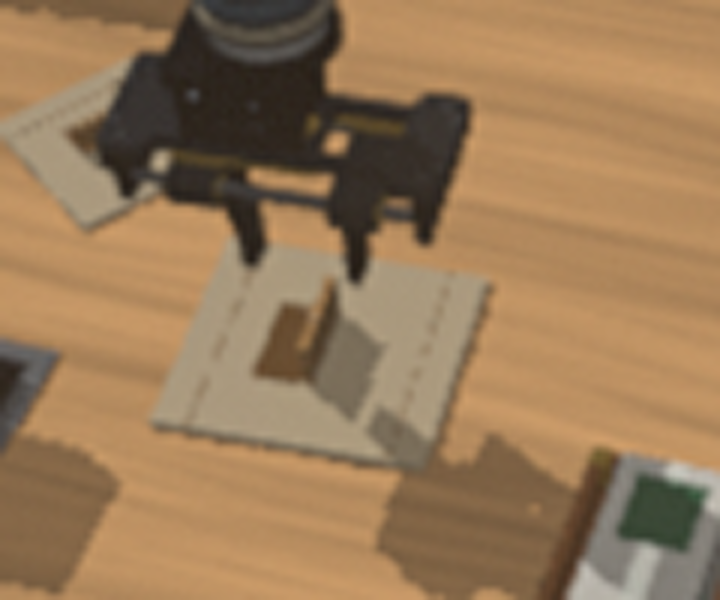

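Request:
arm_command([
  [[0,0,-1],0],
  [[0,0,-2],0],
  [[0,0,-2.7],0],
  [[0,0,-2.7],0],
  [[0,0,-2.7],0],
])

```text
time: 26.75
position: [0.4103, -0.2518, 0.0131]
tool_rot: [0.707, 0.031, -0.031, -0.706]
ft_force: [-0.8, 0.7, 1.4]
grip_width: 0.0523
```

Request:
arm_command([
  [[0,0,0],0],
  [[0,0,0],0],
  [[0,0,0],0],
  [[0,0,0],0],
  [[0,0,0],0],
], fingers=-1, force=30)

```text
time: 27.25
position: [0.4099, -0.2515, 0.0125]
tool_rot: [0.707, 0.031, -0.031, -0.706]
ft_force: [-0.7, -0.5, -0.5]
grip_width: 0.0204
```

Request:
arm_command([
  [[0,0,0],0],
  [[0,0,0],0],
  [[0,0,0],0],
  [[0,0,0],0],
])

```text
time: 27.65
position: [0.4097, -0.2514, 0.0123]
tool_rot: [-0.706, -0.031, 0.031, 0.706]
ft_force: [-0.8, 1.3, 1.5]
grip_width: 0.0059
```

Request:
arm_command([
  [[0,0,0.8],0],
  [[0,0,2],0],
  [[0,0,3.5],-0.3],
  [[0.3,0.8,5],-0.7],
  [[1,2.2,5.2],-1],
])

```text
time: 28.15
position: [0.437, -0.1993, 0.1461]
tool_rot: [0.709, 0.001, 0.004, -0.705]
ft_force: [0.1, -0.1, -0.2]
grip_width: 0.0057
```

Request:
arm_command([
  [[0.8,1.6,0],0],
  [[1.6,3.2,0],0],
  [[2.4,5,0],0],
  [[3.2,6.8,0],0],
  [[4,8.4,0],0],
])

```text
time: 28.65
position: [0.5347, 0.0159, 0.142]
tool_rot: [-0.707, 0.0, 0.001, 0.707]
ft_force: [0.3, -1.2, -0.3]
grip_width: 0.006
```

Request:
arm_command([
  [[0.35,0.82,0],0],
  [[0.35,0.82,0],0],
  [[0.35,0.82,-0.8],0],
  [[0.35,0.82,-0.8],0],
])

```text
time: 29.05
position: [0.541, 0.0338, 0.1203]
tool_rot: [-0.707, 0.002, 0.002, 0.707]
ft_force: [-0.8, -0.2, -1.6]
grip_width: 0.0059
```

```bash
python3 - <<'E'
from h import *
for i in range(3): w=camera("wrist")
save(w,"pics/w16.png");st()
c=camera("side"); save(c,"pics/s16.png",(215,150,365,275),5)
E
```

```text
t 29.20 pos [0.5432 0.0332 0.1224] y [-0.001 -0.    -1.   ] z [ 0.001  1.    -0.   ] F [ 0.1  0.2 -0.9] w 0.0060
```

View pics/w16.png

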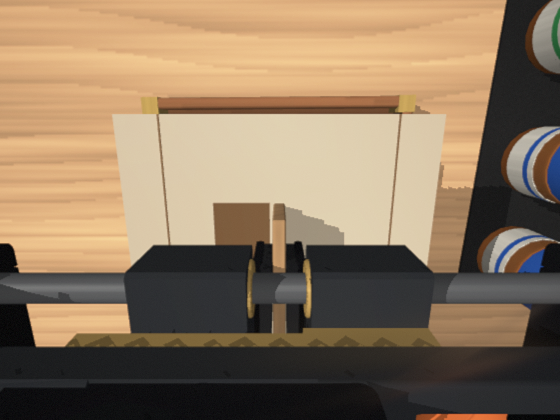

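View pics/s16.png

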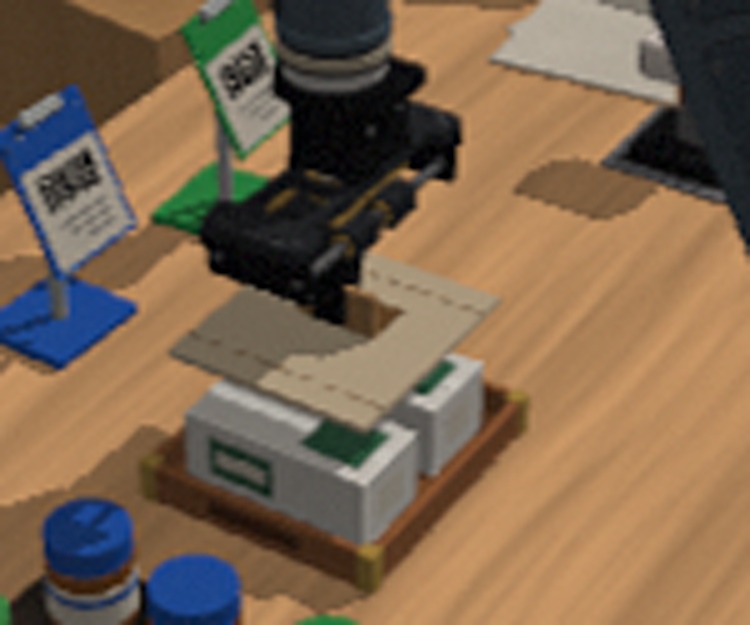

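Request:
arm_command([
  [[0,0,-0.8],0],
  [[0,0,-1.4],0],
  [[0,0,-1.75],0],
  [[0,0,-1.85],0],
  [[0,0,-1.85],0],
])

```text
time: 29.75
position: [0.5437, 0.0338, 0.0762]
tool_rot: [0.707, -0.0, 0.0, -0.707]
ft_force: [0.3, 0.5, -0.4]
grip_width: 0.0059
```

Request:
arm_command([
  [[0,0,-0.04],0],
  [[0,0,-0.04],0],
  [[0,0,-0.04],0],
])

```text
time: 30.05
position: [0.5438, 0.034, 0.0755]
tool_rot: [0.707, 0.0, 0.0, -0.707]
ft_force: [0.4, 0.3, -0.8]
grip_width: 0.0056
```

Request:
arm_command([
  [[0,0,-0.05],0],
  [[0,0,-0.05],0],
  [[0,0,-0.05],0],
])

```text
time: 30.35
position: [0.5439, 0.034, 0.0753]
tool_rot: [0.707, 0.001, 0.0, -0.707]
ft_force: [-1.5, -0.3, 8.1]
grip_width: 0.0059
```

Request:
arm_command([
  [[0,0,0],0],
  [[0,0,0],0],
  [[0,0,0],0],
  [[0,0,0],0],
], fingers=0)

```text
time: 30.75
position: [0.5434, 0.0341, 0.0736]
tool_rot: [-0.707, 0.0, 0.0, 0.707]
ft_force: [0.1, -0.0, 1.3]
grip_width: 0.03
```

Request:
arm_command([
  [[0,0,0.8],0],
  [[0,0,2],0],
  [[0,0,3.8],0],
  [[1,0,5],0],
  [[2.5,1,6],0],
])

```text
time: 31.25
position: [0.6047, 0.0564, 0.2254]
tool_rot: [0.708, -0.001, 0.001, -0.707]
ft_force: [1.4, -0.3, -0.4]
grip_width: 0.0432
```

Request:
arm_command([
  [[1,1.5,0.5],0],
  [[2,3,0.5],0],
  [[2,4.5,0.5],0],
  [[2,4.5,0.5],0],
], fingers=0.7)

```text
time: 31.65
position: [0.6545, 0.1758, 0.2348]
tool_rot: [-0.706, -0.002, 0.002, 0.708]
ft_force: [-0.0, 0.2, -0.7]
grip_width: 0.0679
```

```bash
python3 - <<'E'
from h import *
for i in range(3): w=camera("wrist")
save(w,"pics/w17.png");st()
E
```

```text
t 31.80 pos [0.6543 0.1705 0.2349] y [-0.001 -0.001 -1.   ] z [-0.001  1.    -0.001] F [-0.1 -0.7 -0.6] w 0.0726
```

View pics/w17.png

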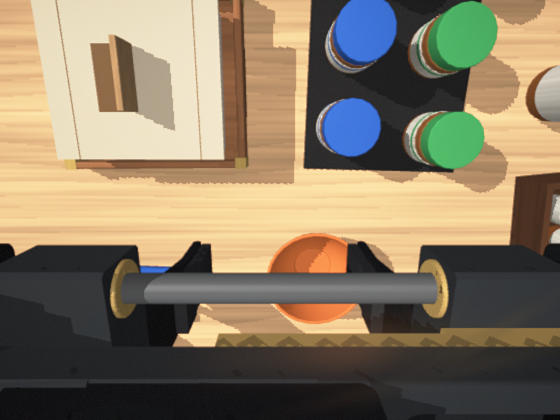

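```bash
cat >> h.py <<'E'
def lids(w,z=.073):
    im=w["pixels"].astype(int); hsv=cv2.cvtColor(w["pixels"],cv2.COLOR_RGB2HSV)
    for n,lo,hi in (("blue",100,125),("green",50,80)):
        m=((hsv[...,0]>=lo)&(hsv[...,0]<=hi)&(hsv[...,1]>120)&(hsv[...,2]>150 if n=="blue" else hsv[...,2]>120)).astype(np.uint8)
        m=cv2.morphologyEx(m,cv2.MORPH_OPEN,np.ones((3,3)))
        cs,_=cv2.findContours(m,cv2.RETR_EXTERNAL,cv2.CHAIN_APPROX_NONE)
        for c in cs:
            if cv2.contourArea(c)<400: continue
            e=cv2.fitEllipse(cv2.convexHull(c)); print(n,np.round(e[0],1),np.round(e[1],1),"xy",np.round(onz(w,*e[0],z)[:2],4))
E
python3 - <<'E'
from h import *
w=camera("wrist"); lids(w); save(w,"pics/w17a.png",(300,0,500,170),4); st()
quad(w,"sheet",[(32,-2),(217,0),(223,160),(58,160)],0,0,1,.068)
quad(w,"tab",[(110,35),(116,35),(136,111),(130,111)],0,0,1,.1)
E
```

```text
blue [352.2 126.5] [56.6 58.7] xy [0.5867 0.2402]
blue [366.1  28. ] [60.7 67. ] xy [0.5022 0.2476]
green [453.2 138.9] [55.7 63.2] xy [0.5982 0.3379]
green [464.6  33.8] [61.  70.5] xy [0.5069 0.3354]
t 31.85 pos [0.6544 0.1698 0.2351] y [-0.001 -0.001 -1.   ] z [ 0.001  1.    -0.001] F [-0.4 -0.5 -0.5] w 0.0733
sheet [[0.477, -0.047], [0.479, 0.116], [0.619, 0.115], [0.619, -0.049]] mean [0.5486 0.0337]
  yaw -0.3 len 0.140
  yaw -0.7 len 0.142
tab [[0.514, 0.033], [0.514, 0.037], [0.574, 0.047], [0.574, 0.042]] mean [0.5439 0.0398]
  yaw 9.3 len 0.060
  yaw 9.0 len 0.060
```

View pics/w17a.png

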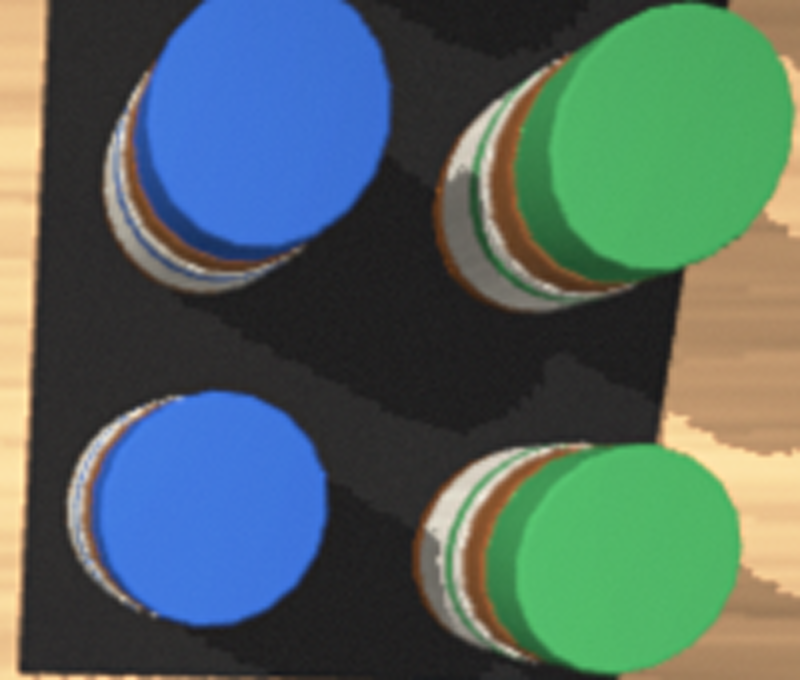

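Request:
arm_command([
  [[-1,1,0],0],
  [[-2,2,0],0],
  [[-2.65,2.85,-0.8],0],
  [[-2.65,2.85,-2.2],0],
  [[-2.65,2.85,-3.4],0],
])

```text
time: 32.35
position: [0.5882, 0.2412, 0.1503]
tool_rot: [0.707, 0.0, 0.0, -0.707]
ft_force: [-0.1, -0.5, -0.5]
grip_width: 0.0739
```

```bash
python3 - <<'E'
from h import *
for i in range(4): w=camera("wrist")
save(w,"pics/w18.png");st()
c=camera("side"); save(c,"pics/s18.png",(170,180,320,330),5)
E
```

```text
t 32.55 pos [0.5889 0.2408 0.1507] y [-0.001 -0.    -1.   ] z [ 0.002  1.    -0.   ] F [ 0.2 -0.6  0.5] w 0.0741
```

View pics/w18.png

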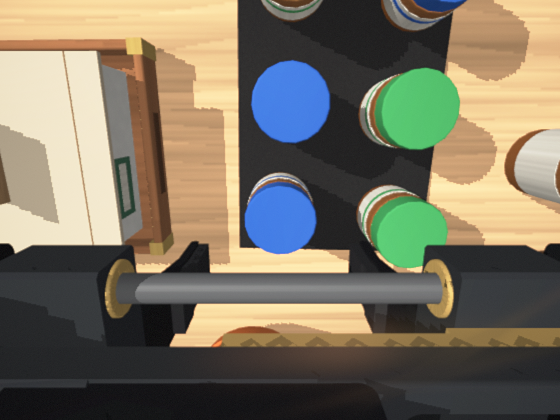

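View pics/s18.png

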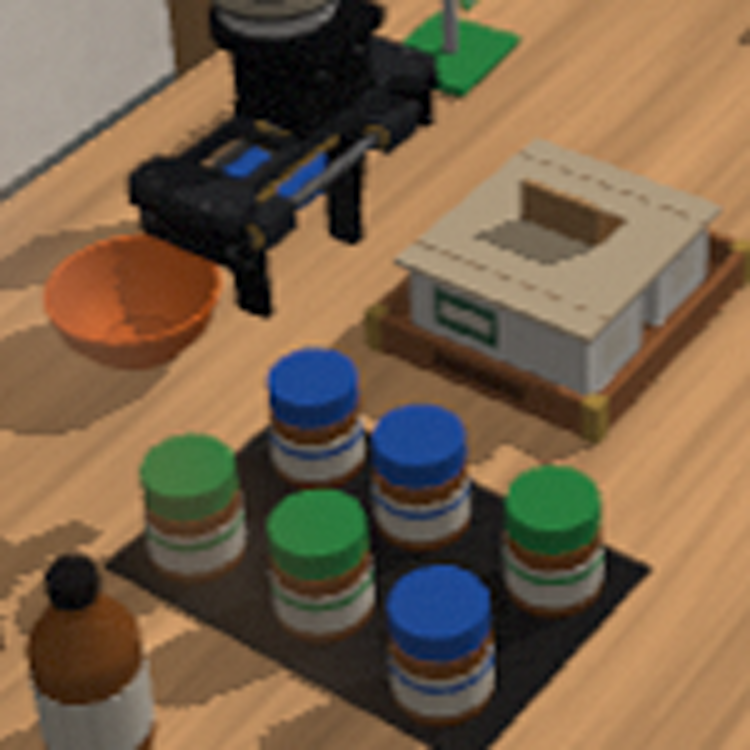

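```bash
python3 - <<'E'
from h import *
w=camera("wrist"); lids(w); st()
E
```

```text
blue [278.3 213.4] [69.3 71. ] xy [0.5855 0.2409]
blue [288.8  96.4] [77.8 81.8] xy [0.5015 0.2483]
green [406.3 226.4] [68.7 74.3] xy [0.596 0.339]
green [415.1 103.3] [77.  85.8] xy [0.5062 0.3361]
t 32.65 pos [0.5903 0.2415 0.1524] y [ 0.003  0.001 -1.   ] z [0.001 1.    0.001] F [0.6 0.2 1.1] w 0.0742
```

Request:
arm_command([
  [[0,0,-1],0],
  [[0,0,-2],0],
  [[0,0,-3],0],
  [[0,0,-4],0],
  [[0,0,-4.3],0],
])

```text
time: 33.15
position: [0.5885, 0.2416, 0.0423]
tool_rot: [0.707, -0.001, -0.0, -0.707]
ft_force: [-0.7, -1.1, 0.4]
grip_width: 0.0739
```

Request:
arm_command([
  [[0,0,0],0],
  [[0,0,0],0],
  [[0,0,0],0],
  [[0,0,0],0],
  [[0,0,0],0],
], fingers=-1, force=20)

```text
time: 33.65
position: [0.59, 0.2422, 0.0449]
tool_rot: [-0.707, -0.001, -0.001, 0.707]
ft_force: [-0.7, -0.7, 6.4]
grip_width: 0.0552
```

Request:
arm_command([
  [[0,0,0],0],
  [[0,0,0],0],
])

```text
time: 33.85
position: [0.59, 0.2422, 0.0449]
tool_rot: [-0.707, -0.001, -0.001, 0.707]
ft_force: [-0.1, -1.4, 6.4]
grip_width: 0.0556
```

Request:
arm_command([
  [[0,0,0.8],0],
  [[0,0,2.2],0],
  [[0,0,4],0],
  [[0,-0.6,5],0],
  [[-0.2,-2,5],0],
])

```text
time: 34.35
position: [0.5873, 0.1945, 0.173]
tool_rot: [-0.706, -0.005, -0.003, 0.708]
ft_force: [0.2, -0.7, -1.6]
grip_width: 0.0551
```

Request:
arm_command([
  [[-0.2,-1.5,0],0],
  [[-0.2,-3,0],0],
  [[-0.2,-4.2,0],0],
  [[-0.2,-4.57,0],0],
  [[-0.2,-4.57,0],0],
])

```text
time: 34.85
position: [0.5785, 0.0768, 0.168]
tool_rot: [-0.707, 0.001, -0.001, 0.707]
ft_force: [0.7, 0.6, -2.6]
grip_width: 0.0551
```

```bash
python3 - <<'E'
from h import *
for i in range(3): w=camera("wrist")
save(w,"pics/w19.png");st()
c=camera("side"); save(c,"pics/s19.png",(215,130,365,280),5)
E
```

```text
t 35.00 pos [0.5784 0.0791 0.1679] y [-0.     0.001 -1.   ] z [-0.001  1.     0.001] F [ 0.1  0.7 -1.4] w 0.0548
```

View pics/w19.png

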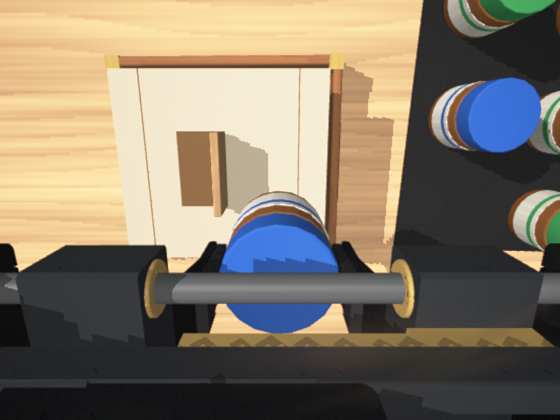

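View pics/s19.png

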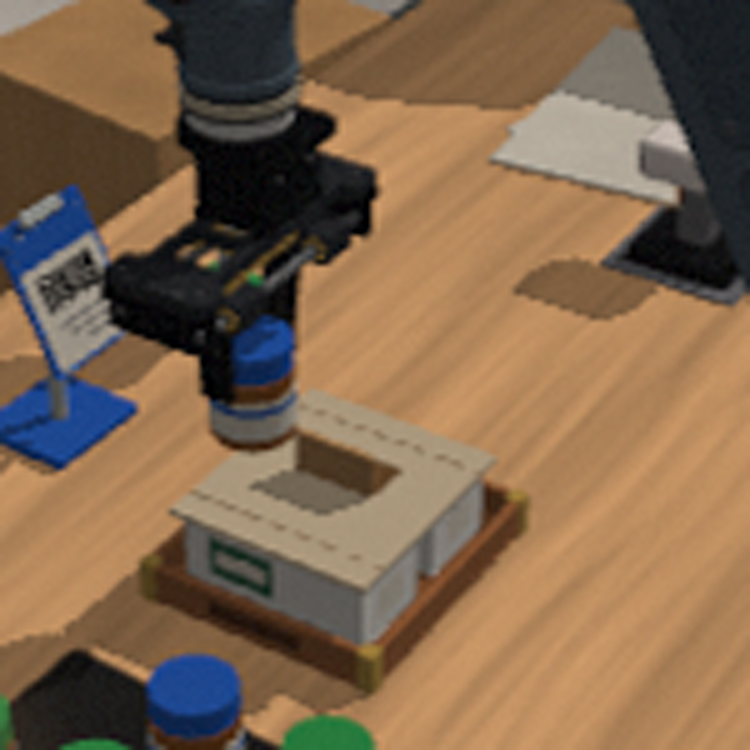

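```bash
python3 - <<'E'
from h import *
w=camera("wrist"); print(onz(w,107,68,.068),onz(w,330,68,.068),onz(w,105,56,.03),onz(w,343,55,.03)); print(onz(w,211,131,.1),onz(w,216,216,.1))
st()
E
```

```text
[ 0.46866128 -0.04730357  0.068     ] [0.46840117 0.11690813 0.068     ] [ 0.45385028 -0.06607784  0.03      ] [0.45276384 0.13284068 0.03      ]
[0.51279257 0.03329375 0.1       ] [0.57272609 0.03379487 0.1       ]
t 35.10 pos [0.5784 0.0793 0.1679] y [-0.  0. -1.] z [-0.002  1.     0.   ] F [ 0.9  0.7 -1.6] w 0.0553
```

Request:
arm_command([
  [[0,0,-0.8],0],
  [[0,0,-1.5],0],
  [[0,0,-2],0],
  [[0,0,-2.2],0],
  [[0,0,-2.25],0],
])

```text
time: 35.6
position: [0.5783, 0.0783, 0.1112]
tool_rot: [-0.707, 0.0, 0.001, 0.707]
ft_force: [0.2, -0.0, -1.2]
grip_width: 0.0553
```

Request:
arm_command([
  [[0,0,0],0],
  [[0,0,-0.05],0],
  [[0,0,-0.05],0],
  [[0,0,-0.05],0],
])

```text
time: 36.0
position: [0.5789, 0.0777, 0.111]
tool_rot: [0.707, 0.0, 0.0, -0.707]
ft_force: [0.1, -1.6, -2.3]
grip_width: 0.055
```

Request:
arm_command([
  [[0,0,-0.05],0],
  [[0,0,-0.05],0],
  [[0,0,-0.05],0],
])

```text
time: 36.3
position: [0.5789, 0.0778, 0.1099]
tool_rot: [0.707, 0.0, 0.0, -0.707]
ft_force: [-0.8, 0.2, 2.8]
grip_width: 0.0552
```

Contact. Release and go for the next jar.

Request:
arm_command([
  [[0,0,0],0],
  [[0,0,0],0],
  [[0,0,0],0],
], fingers=0.65)

```text
time: 36.6
position: [0.5787, 0.0778, 0.1091]
tool_rot: [-0.707, 0.0, 0.0, 0.707]
ft_force: [0.1, 0.6, 1.0]
grip_width: 0.0691
```

Request:
arm_command([
  [[0,0,0.8],0],
  [[0,0,2],0],
  [[0,0,3.5],0],
  [[0,1.5,4.4],0],
  [[0,3.2,4.4],0],
])

```text
time: 37.1
position: [0.5818, 0.1576, 0.2234]
tool_rot: [-0.707, -0.002, -0.004, 0.707]
ft_force: [0.5, 0.9, 0.3]
grip_width: 0.0718
```

Request:
arm_command([
  [[0,1.5,0],0],
  [[0,2.5,0],0],
  [[0,3,0],0],
  [[0,3,0],0],
])

```text
time: 37.5
position: [0.5783, 0.2341, 0.2189]
tool_rot: [0.707, 0.001, -0.001, -0.707]
ft_force: [0.1, 0.5, -0.4]
grip_width: 0.0718
```

```bash
python3 - <<'E'
from h import *
for i in range(4): w=camera("wrist")
save(w,"pics/w20.png");st(); lids(w)
E
```

```text
t 37.70 pos [0.5787 0.2313 0.2191] y [-0.001 -0.001 -1.   ] z [ 0.001  1.    -0.001] F [ 0.2  0.  -0.7] w 0.0719
blue [ 79.2 214.2] [62.8 74. ] xy [0.5934 0.0377]
blue [297.4 115.7] [60.  61.9] xy [0.5016 0.2482]
blue [419.8   6.9] [66.2 70.2] xy [0.4151 0.3485]
green [389.8 216.9] [54.2 57.7] xy [0.5963 0.3393]
green [395.2 121. ] [59.5 64.6] xy [0.5063 0.3364]
green [3.015e+02 3.000e-01] [62.5 64.2] xy [0.4101 0.2503]
```

View pics/w20.png

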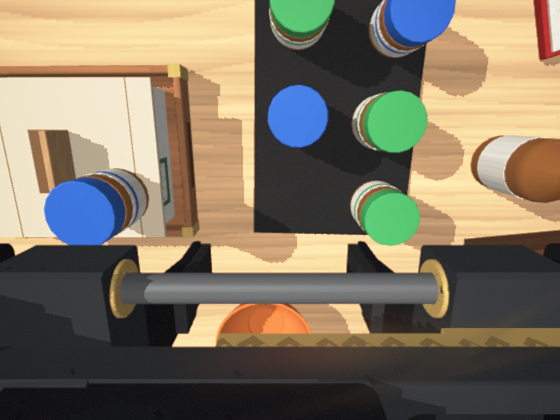

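Request:
arm_command([
  [[-1.5,0.3,0],0],
  [[-3,0.67,0],0],
  [[-3.03,0.67,-1],0],
  [[-3.03,0.67,-2.5],0],
  [[-3.03,0.67,-3.5],0],
])

```text
time: 38.2
position: [0.5023, 0.2482, 0.1306]
tool_rot: [0.707, -0.001, 0.0, -0.707]
ft_force: [0.5, 0.7, 0.1]
grip_width: 0.0721
```

```bash
python3 - <<'E'
from h import *
for i in range(4): w=camera("wrist")
save(w,"pics/w21.png");st(); lids(w)
E
```

```text
t 38.40 pos [0.5034 0.2487 0.132 ] y [-0. -0. -1.] z [ 0.001  1.    -0.   ] F [ 0.6  0.3 -0.3] w 0.0717
blue [278.6 225.7] [74.8 77.3] xy [0.5002 0.248 ]
blue [437.5  93.9] [84.9 96.8] xy [0.4133 0.3482]
green [403.9 230.8] [76.2 81.2] xy [0.5041 0.3358]
green [282.4  81.6] [86.1 90.8] xy [0.4059 0.2506]
```

View pics/w21.png

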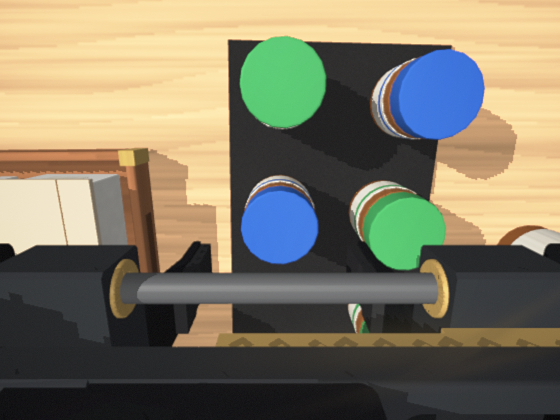

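Request:
arm_command([
  [[-0.05,0,-1],0],
  [[-0.05,0,-2],0],
  [[-0.05,0,-3],0],
  [[-0.05,0,-3.55],0],
  [[-0.05,0,-3.55],0],
])

```text
time: 38.9
position: [0.5017, 0.2492, 0.0426]
tool_rot: [0.707, -0.001, -0.0, -0.707]
ft_force: [-0.3, -0.2, -0.7]
grip_width: 0.0718
```

Request:
arm_command([
  [[0,0,0],0],
  [[0,0,0],0],
  [[0,0,0],0],
  [[0,0,0],0],
  [[0,0,0],0],
], fingers=-1)

```text
time: 39.4
position: [0.5026, 0.2496, 0.0444]
tool_rot: [-0.707, -0.001, -0.001, 0.707]
ft_force: [-0.3, -0.4, 6.4]
grip_width: 0.0552
```

Request:
arm_command([
  [[0,0,0],0],
  [[0,0,0],0],
])

```text
time: 39.6
position: [0.5026, 0.2496, 0.0444]
tool_rot: [-0.707, -0.001, -0.001, 0.707]
ft_force: [-0.7, -1.7, 6.2]
grip_width: 0.0553
```

Request:
arm_command([
  [[0,0,0.8],0],
  [[0,0,2.2],0],
  [[0,0,4],0],
  [[0.1,-0.6,5],0],
  [[0.1,-2,5],0],
])

```text
time: 40.1
position: [0.5075, 0.2017, 0.1724]
tool_rot: [-0.706, -0.005, -0.003, 0.708]
ft_force: [1.0, -0.3, -2.3]
grip_width: 0.0554
```

Request:
arm_command([
  [[0.1,-1.5,0],0],
  [[0.1,-3,0],0],
  [[0.1,-4.5,0],0],
  [[0.1,-4.86,0],0],
  [[0.1,-4.86,0],0],
])

```text
time: 40.6
position: [0.5065, 0.077, 0.168]
tool_rot: [-0.707, 0.001, -0.001, 0.707]
ft_force: [0.6, 0.4, -1.0]
grip_width: 0.0547
```

```bash
python3 - <<'E'
from h import *
for i in range(4): w=camera("wrist")
st()
c=camera("side"); save(c,"pics/s22.png",(215,130,365,280),5)
E
```

```text
t 40.80 pos [0.5064 0.0794 0.168 ] y [-0.  0. -1.] z [-0.001  1.     0.   ] F [ 1.2 -0.2 -1.9] w 0.0552
```

View pics/s22.png

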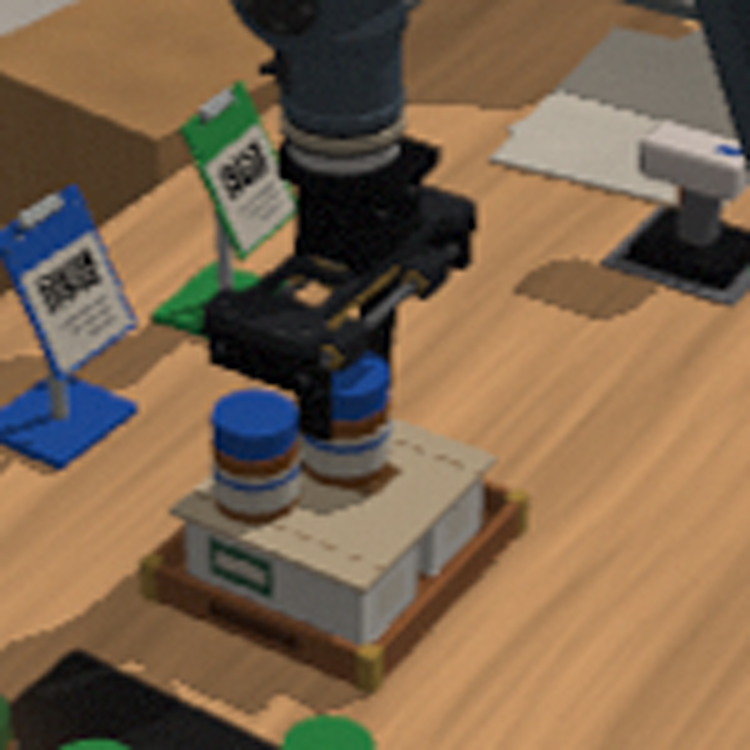

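Request:
arm_command([
  [[0,0,-0.8],0],
  [[0,0,-1.5],0],
  [[0,0,-2],0],
  [[0,0,-2.2],0],
  [[0,0,-2.25],0],
])

```text
time: 41.35
position: [0.5063, 0.0789, 0.1113]
tool_rot: [-0.707, -0.0, 0.001, 0.707]
ft_force: [0.3, 0.3, -1.6]
grip_width: 0.0556
```

Request:
arm_command([
  [[0,0,-0.05],0],
  [[0,0,-0.1],0],
  [[0,0,-0.1],0],
  [[0,0,-0.1],0],
])

```text
time: 41.75
position: [0.5069, 0.078, 0.1097]
tool_rot: [0.707, 0.0, 0.0, -0.707]
ft_force: [0.5, 0.2, -1.5]
grip_width: 0.0552
```

Request:
arm_command([
  [[0,0,-0.05],0],
  [[0,0,-0.05],0],
  [[0,0,-0.05],0],
])

```text
time: 42.05
position: [0.5069, 0.078, 0.1093]
tool_rot: [0.707, 0.0, 0.0, -0.707]
ft_force: [-1.3, -0.3, 7.2]
grip_width: 0.0551
```

Request:
arm_command([
  [[0,0,0],0],
  [[0,0,0],0],
  [[0,0,0],0],
], fingers=0.65)

```text
time: 42.35
position: [0.5068, 0.078, 0.1082]
tool_rot: [0.707, 0.0, 0.0, -0.707]
ft_force: [0.4, 0.6, 0.9]
grip_width: 0.0688
```

Request:
arm_command([
  [[0,0,0.8],0],
  [[0,0,2],0],
  [[0,0,3.5],0],
  [[-0.3,1.5,4.4],0],
  [[-0.6,3.2,4.4],0],
])

```text
time: 42.85
position: [0.4946, 0.1581, 0.2216]
tool_rot: [-0.707, -0.002, -0.004, 0.707]
ft_force: [0.8, 1.3, -0.4]
grip_width: 0.0717
```

Request:
arm_command([
  [[0,1.8,0],0],
  [[0,3.6,0],0],
  [[0,5.4,0],0],
  [[0,6.8,0],0],
  [[0,6.8,0],0],
])

```text
time: 43.35
position: [0.4914, 0.3323, 0.2178]
tool_rot: [-0.706, -0.002, 0.001, 0.708]
ft_force: [-0.8, -0.2, 0.6]
grip_width: 0.0716
```

```bash
python3 - <<'E'
from h import *
for i in range(4): w=camera("wrist")
save(w,"pics/w23.png");st(); lids(w)
E
```

```text
t 43.55 pos [0.4913 0.3271 0.2177] y [-0.001 -0.001 -1.   ] z [ 0.001  1.    -0.001] F [0.4 0.1 0.1] w 0.0716
blue [305.  114.9] [59.7 62.5] xy [0.4134 0.3508]
green [292.5 302.3] [39.6 47.5] xy [0.6007 0.3418]
green [289.9 214.1] [54.7 55.8] xy [0.5054 0.3382]
green [193. 106.] [58.3 64.3] xy [0.4059 0.2513]
```

View pics/w23.png

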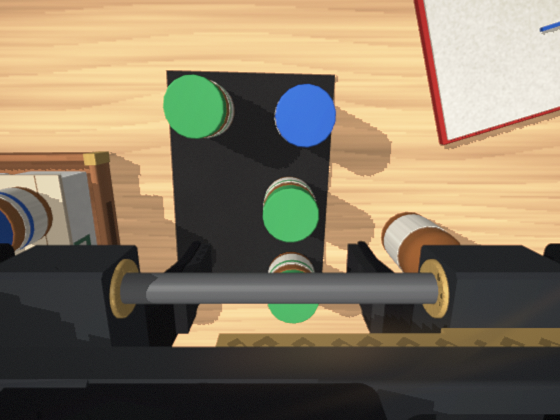

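```bash
python3 - <<'E'
from h import *
w=camera("wrist"); c=camera("scene"); save(c,"pics/s23.png",(340,180,480,300),5)
print(onz(w,425,245,.1))
for u,v in [(434,274),(440,253)]: print(onz(c,u,v,0),onz(c,u,v,.13))
E
```

```text
[0.52707805 0.45905653 0.1       ]
[0.54652334 0.4914775  0.        ] [0.63021799 0.45756559 0.13      ]
[0.46440039 0.50528388 0.        ] [0.55781293 0.46973822 0.13      ]
```

View pics/s23.png

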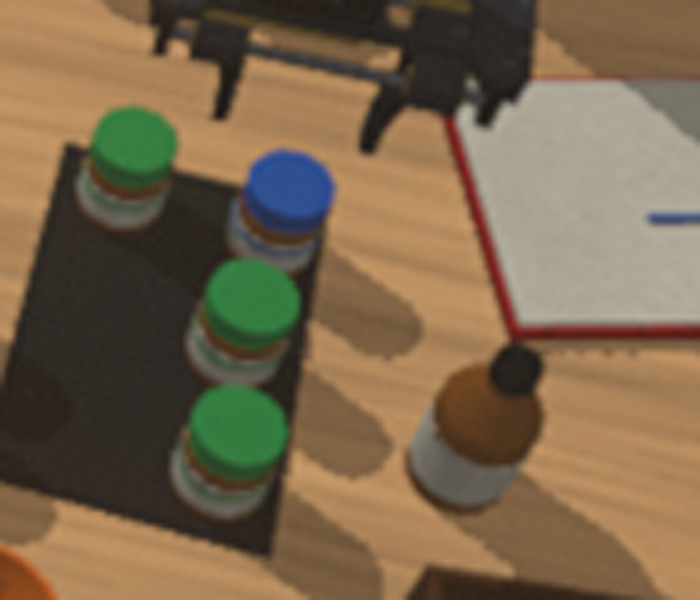

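Request:
arm_command([
  [[-1.5,0.4,0],0],
  [[-3.05,0.9,0],0],
  [[-3.05,0.9,-1],0],
  [[-3.05,0.9,-2.5],0],
  [[-3.05,0.9,-3.5],0],
])

```text
time: 44.15
position: [0.4149, 0.3493, 0.1295]
tool_rot: [0.707, -0.001, 0.0, -0.707]
ft_force: [0.7, 0.2, -0.1]
grip_width: 0.0716
```

```bash
python3 - <<'E'
from h import *
for i in range(4): w=camera("wrist")
save(w,"pics/w24.png");st(); lids(w)
E
```

```text
t 44.35 pos [0.4159 0.3499 0.1308] y [-0. -0. -1.] z [ 0.001  1.    -0.   ] F [-0.3 -0.9  0.7] w 0.0716
blue [281.2 225.1] [74.8 77.4] xy [0.4121 0.3508]
green [272.  353.6] [ 67.5 108.5] xy [0.5165 0.3436]
green [137.3 215.4] [71.2 80. ] xy [0.405  0.2515]
```

View pics/w24.png

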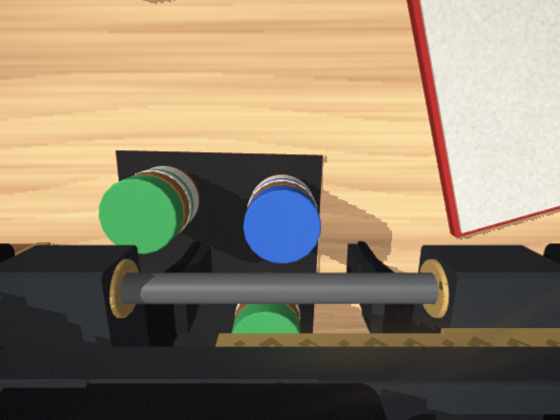

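Request:
arm_command([
  [[-0.05,0,-1],0],
  [[-0.05,0,-2],0],
  [[-0.05,0,-3],0],
  [[-0.05,0,-3.5],0],
  [[-0.05,0,-3.5],0],
])

```text
time: 44.85
position: [0.4143, 0.3503, 0.0428]
tool_rot: [0.707, -0.0, -0.0, -0.707]
ft_force: [-0.7, -0.2, 0.5]
grip_width: 0.0719
```

Request:
arm_command([
  [[0,0,0],0],
  [[0,0,0],0],
  [[0,0,0],0],
  [[0,0,0],0],
  [[0,0,0],0],
], fingers=-1)

```text
time: 45.35
position: [0.415, 0.3511, 0.0443]
tool_rot: [-0.707, -0.001, -0.001, 0.708]
ft_force: [0.2, -0.4, 6.7]
grip_width: 0.055
```

Request:
arm_command([
  [[0,0,0],0],
  [[0,0,0],0],
])

```text
time: 45.55
position: [0.415, 0.3511, 0.0443]
tool_rot: [-0.707, -0.001, -0.001, 0.708]
ft_force: [-0.6, 0.6, 6.4]
grip_width: 0.0554
```

Request:
arm_command([
  [[0,0,0.8],0],
  [[0,0,2.2],0],
  [[0,0,4],0],
  [[0,0,5.8],0],
  [[0.4,-1.2,7],0],
])

```text
time: 46.05
position: [0.4243, 0.323, 0.2211]
tool_rot: [-0.706, -0.003, 0.0, 0.708]
ft_force: [1.2, -0.2, -1.8]
grip_width: 0.0556
```

Request:
arm_command([
  [[0.6,-1.7,0],0],
  [[1.2,-3.4,0],0],
  [[1.8,-5.2,0],0],
  [[2.4,-7,0],0],
  [[3,-8.8,0],0],
])

```text
time: 46.55
position: [0.4988, 0.0988, 0.2179]
tool_rot: [-0.707, 0.0, 0.0, 0.707]
ft_force: [0.8, 1.1, -1.0]
grip_width: 0.055
```

Request:
arm_command([
  [[0.6,-1.8,0],0],
  [[1.2,-3.6,0],0],
  [[1.74,-4.44,0],0],
  [[1.74,-4.44,0],0],
  [[1.74,-4.44,0],0],
])

```text
time: 47.05
position: [0.5418, -0.0105, 0.2175]
tool_rot: [-0.707, 0.001, 0.0, 0.707]
ft_force: [-0.7, 0.4, -1.6]
grip_width: 0.0553
```

```bash
python3 - <<'E'
from h import *
for i in range(4): w=camera("wrist")
save(w,"pics/w25.png");st()
c=camera("side"); save(c,"pics/s25.png",(215,110,365,260),5)
E
```

```text
t 47.25 pos [ 0.5417 -0.0091  0.2179] y [-0.001  0.    -1.   ] z [-0.002  1.     0.   ] F [ 0.3  0.7 -1.8] w 0.0553
```

View pics/w25.png

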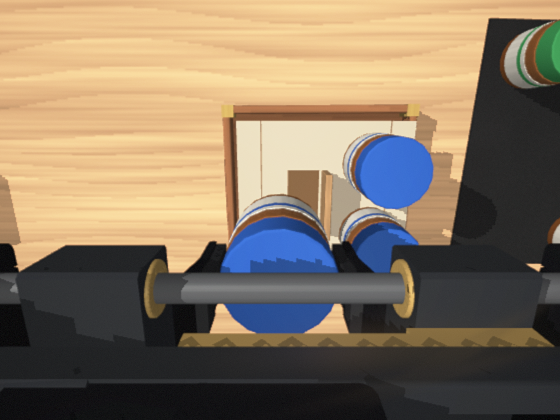

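View pics/s25.png

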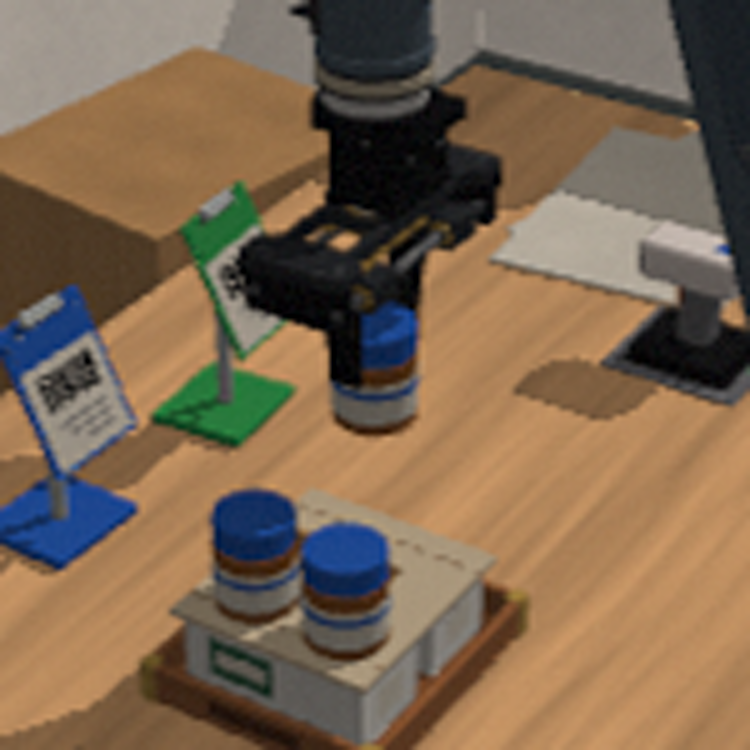

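Request:
arm_command([
  [[0,0,-1],0],
  [[0,0,-2.2],0],
  [[0,0,-3.3],0],
  [[0,0,-4],0],
  [[0,0,-4.2],0],
])

```text
time: 47.8
position: [0.5409, -0.0093, 0.1112]
tool_rot: [-0.707, 0.001, 0.002, 0.707]
ft_force: [-1.1, -0.4, -1.7]
grip_width: 0.0552
```

Request:
arm_command([
  [[0,0,-0.05],0],
  [[0,0,-0.1],0],
  [[0,0,-0.12],0],
  [[0,0,-0.12],0],
])

```text
time: 48.2
position: [0.5432, -0.0105, 0.1109]
tool_rot: [0.707, 0.001, 0.001, -0.707]
ft_force: [0.2, 1.0, -2.4]
grip_width: 0.0555
```

Request:
arm_command([
  [[0,0,-0.05],0],
  [[0,0,-0.05],0],
  [[0,0,-0.05],0],
])

```text
time: 48.5
position: [0.5431, -0.0106, 0.1093]
tool_rot: [0.707, 0.0, 0.0, -0.707]
ft_force: [-0.3, -1.0, 1.2]
grip_width: 0.0552
```

Request:
arm_command([
  [[0,0,0],0],
  [[0,0,0],0],
  [[0,0,0],0],
], fingers=0.62)

```text
time: 48.8
position: [0.5426, -0.0104, 0.1087]
tool_rot: [-0.707, 0.0, 0.0, 0.707]
ft_force: [-0.5, -0.8, -0.5]
grip_width: 0.0682
```

Request:
arm_command([
  [[0,0,0.8],0],
  [[0,0,2],0],
  [[0,0,3.8],0],
  [[0,0,5.4],0],
  [[1,-1,6.5],0],
])

```text
time: 49.3
position: [0.5654, -0.0328, 0.274]
tool_rot: [-0.707, -0.001, 0.001, 0.708]
ft_force: [1.4, -0.1, 0.2]
grip_width: 0.0705
```

Request:
arm_command([
  [[1,-1,0.5],0],
  [[2,-2,0.5],0],
  [[3,-3,0.5],0],
  [[3,-3,0.5],0],
  [[3,-3,0.5],0],
])

```text
time: 49.8
position: [0.6422, -0.1107, 0.2828]
tool_rot: [-0.707, 0.001, 0.0, 0.707]
ft_force: [-0.4, 0.0, 0.4]
grip_width: 0.0701
```

```bash
python3 - <<'E'
from h import *
for i in range(4): w=camera("wrist")
save(w,"pics/w26.png");st(); lids(w,.138)
c=camera("side"); save(c,"pics/s26.png",(160,130,360,280),4)
c=camera("scene"); save(c,"pics/c26.png",(120,130,420,330),2.6)
E
```

```text
t 50.00 pos [ 0.6417 -0.1093  0.2838] y [-0.001  0.001 -1.   ] z [-0.001  1.     0.001] F [-0.2  0.1 -0.3] w 0.0704
blue [483.7 128.4] [55.9 64.1] xy [0.5753 0.0763]
blue [389.9  88.7] [59.8 65.1] xy [ 0.5416 -0.0116]
blue [497.6  44.4] [59.6 71.2] xy [0.506  0.0769]
green [235.2 263.5] [33.2 46.6] xy [ 0.7079 -0.1531]
```

View pics/w26.png

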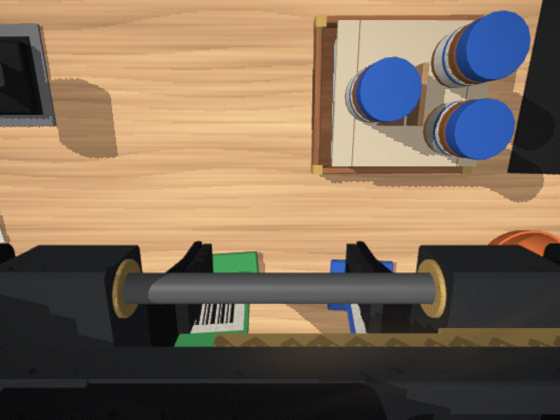

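View pics/s26.png

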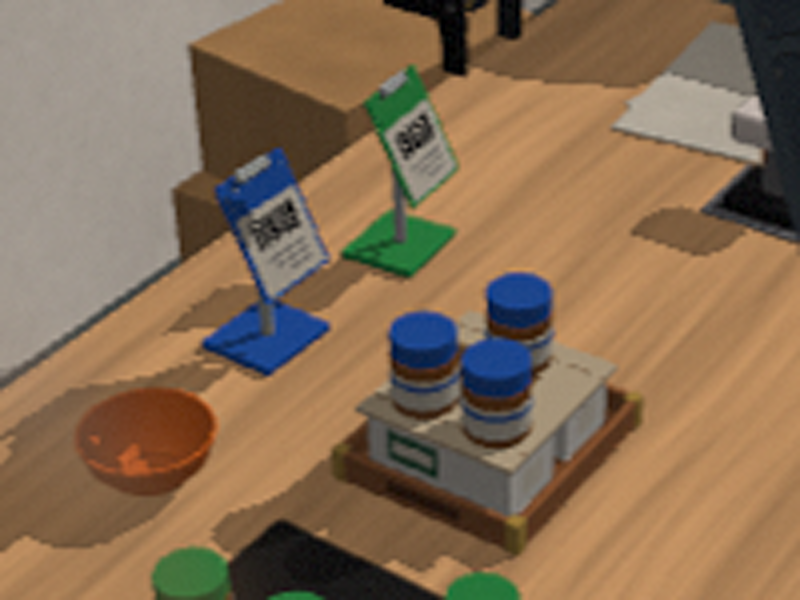

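View pics/c26.png

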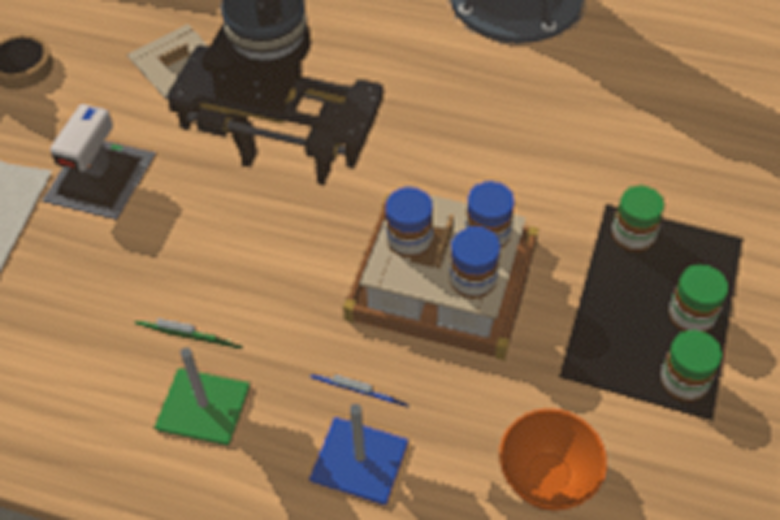

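Request:
arm_command([
  [[0,-1.8,0],0],
  [[0,-3.6,0],0],
  [[0,-5.4,0],0],
  [[0,-7.2,0],0],
  [[0,-9,0],0],
])

```text
time: 50.6
position: [0.6424, -0.3364, 0.2842]
tool_rot: [0.707, 0.0, -0.0, -0.707]
ft_force: [0.8, -0.2, 0.3]
grip_width: 0.0705
```

Request:
arm_command([
  [[0,0,0],0],
  [[0,0,0],0],
  [[0,0,0],0],
])

```text
time: 50.9
position: [0.6426, -0.334, 0.2838]
tool_rot: [-0.707, -0.0, 0.0, 0.707]
ft_force: [-0.1, 0.5, -0.2]
grip_width: 0.0708
```

```bash
python3 - <<'E'
from h import *
w=camera("wrist"); save(w,"pics/w27.png");st()
E
```

```text
t 50.95 pos [ 0.6427 -0.3336  0.284 ] y [-0.     0.001 -1.   ] z [-0.002  1.     0.001] F [ 0.2  0.5 -1. ] w 0.0704
```

View pics/w27.png

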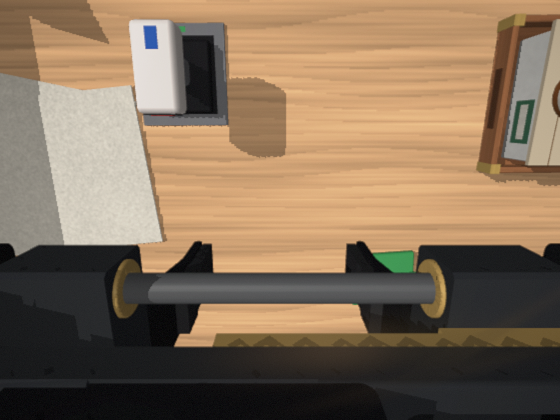

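```bash
python3 - <<'E'
from h import *
w=camera("wrist"); quad(w,"head",[(129,20),(174,19),(185,113),(138,113)],0,0,1,.1)
quad(w,"matR",[(225,23),(227,126),(227,126),(225,23)],0,0,1,.003)
from rig import hand_in
print(hand_in())
E
```

```text
head [[0.479, -0.474], [0.478, -0.432], [0.563, -0.428], [0.563, -0.475]] mean [ 0.5206 -0.4524]
  yaw 2.8 len 0.085
  yaw -0.5 len 0.084
matR [[0.456, -0.399], [0.577, -0.401], [0.577, -0.401], [0.456, -0.399]] mean [ 0.5164 -0.3997]
  yaw 0.0 len 0.000
  yaw 0.0 len 0.000
the job is handed in; nothing more can be done
None
```

The order is packed and handed in at about 51 s of the 210 s allowed; no verdict is reported, so what follows rests on my own measurements. The order behind the tray was the blue one.

- **Scan:** I held the scanner level about 10 cm from the blue bar code and still for roughly 2 s. It was within about 4 mm of the code in height and 2 mm sideways. Afterwards it went back on its charging mat.
- **Cartons:** both lie flat in the tray at about ±44 mm across, with no more than 1° of yaw.
- **Sheet:** it lies flat and square over both cartons, tab up. An earlier check put its centre within about 1 mm of the tray centre.
- **Blue jars:** all three stand upright on the sheet. They are at about (32, 42), (-37, 42) and (-2, -46) mm from its centre.
- **Everything else:** the green jars, bottle and bowl were not touched and look unmoved in the last pictures. The scanner stands about 4 mm from its mat's centre.

No check failed. Readings from different views disagreed by up to about 5 mm, for instance on the sheet's x position and the first jar, which is well inside the tolerances. I saw no sign of anything having been knocked aside.

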